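# Line up furniture feet on the spray board with a straightedge

### The job

Get this batch of furniture feet ready for spraying: stand every fallen foot up on its wide end, back in the row on the spray board. Then take the wooden straightedge out of its rest and, holding it on edge, push the whole row away from the robot until the feet stand in one straight row with their near faces squarely along the black line, and finally put the straightedge back fully home, on edge, in its rest. Leave the bench plane, the wax tin and the sanding block where they are.

Things in the scene. Friction and masses are not known exactly. Their poses are not given: they have to be found in the camera images.
- board: plywood spray board fixed on the bench, 18 mm thick, 340 mm (its x) by 560 mm (its y), with a black line along y across its top at x = 0. Origin: under the middle of the line, at bench height; it reaches from x = -150 to +190 mm. x points away from the robot, y to its left, z up. In the finished row each foot's near face is on the line, its origin thus at x = +25 mm.
- line (a point): middle of the black line, on the board's top face, 18 mm above the bench; axes as the board's. The feet start with their wide ends short of the line (on the robot's side), in places 100 mm apart along it, at about y = -200, -100, 0, 100, 200 mm, some places empty.
- foot1: square tapered wooden furniture foot, 75 mm tall, 50 x 50 mm at its wide end, 40 x 40 mm at its narrow end, about 130 g. Origin: centre of the wide end face; z axis along the foot towards the narrow end (up when it stands properly). Starts fallen over on the board away from the robot, narrow end pointing away and lying flat on one side. May be absent.
- foot2: square tapered wooden furniture foot, 75 mm tall, 50 x 50 mm at its wide end, 40 x 40 mm at its narrow end, about 130 g. Origin: centre of the wide end face; z axis along the foot towards the narrow end (up when it stands properly). Starts fallen over on the board away from the robot, narrow end pointing away and lying flat on one side. May be absent.
- foot3: square tapered wooden furniture foot, 75 mm tall, 50 x 50 mm at its wide end, 40 x 40 mm at its narrow end, about 130 g. Origin: centre of the wide end face; z axis along the foot towards the narrow end (up when it stands properly). Starts fallen over on the board away from the robot, narrow end pointing away and lying flat on one side. May be absent.
- foot4: square tapered wooden furniture foot, 75 mm tall, 50 x 50 mm at its wide end, 40 x 40 mm at its narrow end, about 130 g. Origin: centre of the wide end face; z axis along the foot towards the narrow end (up when it stands properly). Starts standing. May be absent.
- foot5: square tapered wooden furniture foot, 75 mm tall, 50 x 50 mm at its wide end, 40 x 40 mm at its narrow end, about 130 g. Origin: centre of the wide end face; z axis along the foot towards the narrow end (up when it stands properly). Starts standing. May be absent.
- straightedge: wooden straightedge on edge, 470 mm long (its x), 22 mm thick (its y), 320 g, loose. Bottom edge straight; 42 mm high, with an upright grip in the middle, 90 mm long, rising to 130 mm above the bottom edge and of the same 22 mm thickness. Both faces are flat and it is the same either way round. Origin: middle of the bottom edge; z up. Starts in its rest.
- rest: wooden straightedge rest, fixed left or right of the board: 518 x 84 x 34 mm block with a long pocket for the straightedge, 478 mm (its x) by 28 mm (its y). Origin: centre of its underside; pocket floor 10 mm above. Pocket walls upright for 12 mm, then flaring over the top 12 mm to a mouth 494 x 48 mm. Fully home, the straightedge's origin is 10 mm above this origin.
- plane: bench plane, 245 x 62 x 125 mm, 1.7 kg, on the bench at the robot's far right; origin: centre of its sole. To be left alone.
- wax_tin: round wax tin, 76 mm across, 45 mm high, on the board beyond the row; origin: centre of its underside. To be left alone.
- sanding_block: cork sanding block, 60 x 100 x 28 mm, on the board beyond the row; origin: centre of its underside. To be left alone.
Things that resemble listed ones, but are neither listed nor needed, are in the scene too. What is shaped like the foot3 but yellow is not meant.

How it is judged:
On the way, in this order (a step that is already met when the one before it is completed fails the run):
1. every foot stands on its wide end on the board (angle between each of foot1, foot2, foot3, foot4, foot5's own z axis and vertical below 0.12 rad and z of foot1 in the frame of board between 0.012 and 0.026 m and z of foot2 in the frame of board between 0.012 and 0.026 m and z of foot3 in the frame of board between 0.012 and 0.026 m and z of foot4 in the frame of board between 0.012 and 0.026 m and z of foot5 in the frame of board between 0.012 and 0.026 m), for 0.3 s.
2. the held straightedge stands along the line and all feet are in line before it, near faces within 6 mm of the line (all of step 1 and distance between the grasp point and straightedge below 0.16 m and x of straightedge in the frame of board between -0.028 and 0 m and angle between the x axis of straightedge and the y axis of board, either way round below 0.06 rad and angle between straightedge's own z axis and vertical below 0.12 rad and height (world z) of straightedge below 0.05 m and x of foot1 in the frame of board between 0.019 and 0.031 m and x of foot2 in the frame of board between 0.019 and 0.031 m and x of foot3 in the frame of board between 0.019 and 0.031 m and x of foot4 in the frame of board between 0.019 and 0.031 m and x of foot5 in the frame of board between 0.019 and 0.031 m), for 0.2 s.
At the end, for the whole second after the job is handed in: Each foot present stands at rest on its wide end on the board, near face within 6 mm of the black line and under 8 degrees off square (any side may face the robot); the straightedge stands on edge on the floor of its rest's pocket (within 3.5 mm), released, at rest (all of step 1 and x of foot1 in the frame of board between 0.019 and 0.031 m and (angle between the x axis of foot1 and the x axis of board, either way round below 0.14 rad or angle between the y axis of foot1 and the x axis of board, either way round below 0.14 rad) and y of foot1 in the frame of board between -0.27 and 0.27 m and linear speed of each of foot1, foot2, foot3, foot4, foot5, straightedge below 0.02 m/s and x of foot2 in the frame of board between 0.019 and 0.031 m and (angle between the x axis of foot2 and the x axis of board, either way round below 0.14 rad or angle between the y axis of foot2 and the x axis of board, either way round below 0.14 rad) and y of foot2 in the frame of board between -0.27 and 0.27 m and x of foot3 in the frame of board between 0.019 and 0.031 m and (angle between the x axis of foot3 and the x axis of board, either way round below 0.14 rad or angle between the y axis of foot3 and the x axis of board, either way round below 0.14 rad) and y of foot3 in the frame of board between -0.27 and 0.27 m and x of foot4 in the frame of board between 0.019 and 0.031 m and (angle between the x axis of foot4 and the x axis of board, either way round below 0.14 rad or angle between the y axis of foot4 and the x axis of board, either way round below 0.14 rad) and y of foot4 in the frame of board between -0.27 and 0.27 m and x of foot5 in the frame of board between 0.019 and 0.031 m and (angle between the x axis of foot5 and the x axis of board, either way round below 0.14 rad or angle between the y axis of foot5 and the x axis of board, either way round below 0.14 rad) and y of foot5 in the frame of board between -0.27 and 0.27 m and horizontal distance between straightedge and rest below 0.008 m and z of straightedge in the frame of rest between 0.005 and 0.0135 m and angle between the x axis of straightedge and the x axis of rest, either way round below 0.02 rad and angle between straightedge's own z axis and vertical below 0.09 rad); the robot touches nothing.
It fails at once if the bench plane, the wax tin or the sanding block is moved by more than 40 mm (distance of any of plane, wax_tin, sanding_block from where it was at the start of the episode above 0.04 m).
Of foot1, foot2, foot3, foot4, foot5 only 4 to 5 are there at a start; the rules pass over those that are not, and their reading is None.
At some moment in a run one of foot1, foot2, foot3, foot4, foot5 may be knocked a few centimetres aside while the robot is not near it.
It also fails if it takes over 210 s, if anything falls off the work surface, if the arm or the gripper's body presses on something with over 40 N, if the wrist force passes 120 N, or if a joint passes its speed limit or range.

### The arm

A 6-joint arm with a two-finger parallel gripper is mounted at the origin on the work surface. World frame = base frame: x ahead of the robot, y to its left, z up, the work surface at z = 0. Lengths are in m, angles in rad, forces in N, time in s.
With the tool pointing down it reaches from about 0.4 to 0.825 m from the base axis. Payload 7 kg.
Tool frame: the origin (TCP) lies on the centre line of the jaws, within the pads' length; the fingertips stand 22 mm ahead of it and the grasp point (between the pads) lies 3 mm ahead of it (arm.tcp_to_tips is the distance from the TCP to the fingertips, in m); z points along the fingers, y is the line along which they close (so a half turn about z gives the same grasp; the last joint's range is limited). The gripper opens to 88 mm and grips with 3 to 60 N. Pads are 19 mm wide; open, the fingers measure 130 mm over their backs; the gripper's body (78 mm by 193 mm) begins 47 mm behind the grasp point.
Start: joints at [-0.939, 0.359, 0.012, 0, -1.224, -0.288], TCP at [0.227, -0.635, 0.249] pointing down, gripper open.
Joint ranges: [-3.07, 3.07], [-1.43, 2.12], [-1.02, 1.25], [-3.03, 1.67], [-3.05, -0], [-3.03, 3.03]. Speed limits (rad/s): [2.39, 2.39, 3.01, 3.14, 3.14, 3.14].

### API

Orientations are given as [roll, pitch, yaw] about the fixed x, y, z axes, in that order (R = Rz(yaw) Ry(pitch) Rx(roll)).
In Python, from station import arm gives the robot as it stands.
- The arm moves only by the tool jog_arm, never from a script. Its argument "targets" is a list of rows, each an object of numbers: "dx", "dy", "dz": the shift along the tool's x, y, z in mm; "rx", "ry", "rz": the turn, a rotation vector about the tool's x, y, z in rad; "gripper": the closure, from 0 (fully open) to 1 (shut). In form: [{"dx": .., "dy": .., "dz": .., "rx": .., "ry": .., "rz": .., "gripper": ..}, ...]. A call has exactly 8 rows; each row is the pose to reach, as a shift and turn from the pose commanded when the call began, along the tool's axes at that moment; what a row does not reach only later rows make up. A row lasts 1/12 s, in which the tool goes at most 41.7 mm and 7.16 degrees, less where a joint would pass 70% of its speed; a pose out of reach is approached as far as the arm can. A call with a gripper value outside its range is refused whole. The fingers move at their own pace and stop on an object; "force" is the grip in N (left out, the last holds). Time passes only in rows, so rows that repeat a pose let the fingers close, or fill a call up. It gives the time, the measured TCP pose, the force, the opening and the grip force at its end, in the units of the state.
- arm.get_state(): the state, without advancing time (a new reading comes with each control period).
- arm.grab_frame(name): name is "scene" or "top"; returns a dict with "frame" (420x560x3 uint8, red, green, blue), "z_map" (420x560 float32, m along the optical axis (not along the pixel's ray), 0 where there is no reading), "fx", "fy", "cx", "cy" (pixels), "view" (4x4, takes a point from world to camera coordinates). Camera axes: x right, y down, z forward; pixel columns grow to the right and rows downward; lengths in m; the calibration is good to about 2 mm. A picture is of the moment at which its call begins.
- arm.job_done(): hands the job in; it is judged then, once.
The state is a dict: "t": time; "q": joint angles; "qd": joint speeds; "joint_efforts": joint torques, N m; "eef_pos": TCP position; "ee_rot": TCP orientation; "force": force on the tool from outside, world axes, zero at the start; "moment": the same for the moment, N m; "width": finger opening in m; "gripper_force": force on a finger pad.
Only numpy, scipy, OpenCV 4.12 (cv2) and the standard library are available. Lean on these libraries where they do the work, as an engineer would, in place of code of your own. Each camera call takes 0.05 s, during which the arm holds its last target. There are 200 camera calls.

## Working session

There is one attempt and no reset: what is moved stays moved. The work goes in short steps, Python scripts to look and compute and a tool call to move; the robot and the scene stay as the last step left them, time stands still between calls to the robot, and variables do not carry over. Pictures are saved under pics/ and viewed, at most 14 in all, crops included, and the job is handed in when it is done.

Besides the shell and the picture viewer there is one more tool, called after "Call:" in YAML: its name, and indented under it one key for each argument. jog_arm: Moves the arm, as the interface text tells. Its arguments: {"type":"object","properties":{"targets":{"type":"array","items":{"type":"object","properties":{"dx":{"type":"number"},"dy":{"type":"number"},"dz":{"type":"number"},"rx":{"type":"number"},"ry":{"type":"number"},"rz":{"type":"number"},"gripper":{"type":"number"}}}},"force":{"type":"number"}},"required":["targets"]}

```bash
ls; mkdir -p pics
python3 - <<'E'
from station import arm
import cv2,numpy as np
for n in("scene","top"):
    f=arm.grab_frame(n); np.savez(f"pics/{n}0.npz",**f)
    cv2.imwrite(f"pics/{n}0.png",f["frame"][:,:,::-1]); print(n,f["fx"],f["cx"],f["cy"],np.round(f["view"],3).tolist())
print(arm.get_state(),arm.tcp_to_tips)
E
```

```text
pics
scene 387.9946989263924 277.3054784859474 206.75749841299037 [[0.328, 0.944, -0.024, -0.084], [0.548, -0.211, -0.809, -0.266], [-0.769, 0.252, -0.587, 1.437], [0.0, 0.0, 0.0, 1.0]]
top 450.50455069769487 279.66278017305024 215.80421403675905 [[0.005, -1.0, -0.005, -0.093], [-0.992, -0.004, -0.128, 0.535], [0.128, 0.006, -0.992, 1.423], [0.0, 0.0, 0.0, 1.0]]
{'t': 0.1, 'q': array([-9.38899444e-01,  3.59305255e-01,  1.11597355e-02, -2.65087839e-04,
       -1.22410666e+00, -2.88108632e-01]), 'qd': array([-0.00360368, -0.00123593,  0.00257573,  0.00350433,  0.00036789,
       -0.00014455]), 'joint_efforts': array([-2.85123708e-03, -5.84160697e+01,  2.93749827e+01,  7.01538920e+00,
        1.02008818e-02, -7.15970668e-05]), 'eef_pos': array([ 0.22734931, -0.63513847,  0.24773469]), 'ee_rot': array([ 3.14012599e+00, -1.74754598e-04, -2.79789453e+00]), 'force': array([ 0.19268674, -0.4579682 ,  0.20911406]), 'moment': array([0.02688415, 0.00953115, 0.08286004]), 'gripper_force': 0.0, 'width': 0.08758630361819394} 0.022
```

View pics/scene0.png

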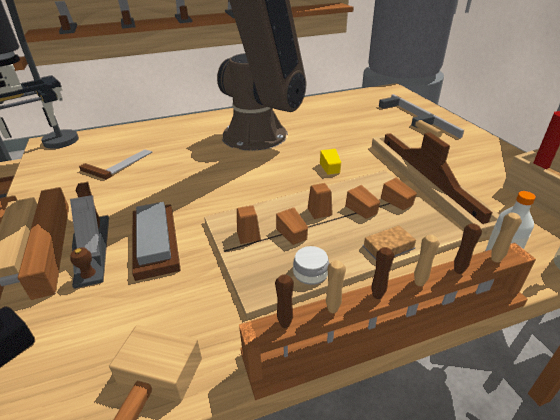

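View pics/top0.png

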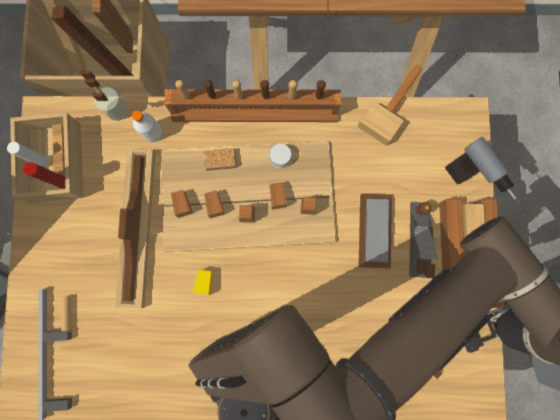

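The scene view shows the row with the rest at the right. In the top view, the fallen feet are at (181,203), (214,203) and (278,195), and the standing ones at (247,213) and (308,205). The rest is at (130,228).

```bash
cat > h.py <<'E'
import cv2,numpy as np
from station import arm
def grab(n,save=None):
    f=arm.grab_frame(n)
    if save: np.savez(f"pics/{save}.npz",**f)
    return f
def world(f):
    z=np.asarray(f["z_map"],float);v,u=np.mgrid[:420,:560]
    p=np.stack([(u-f["cx"])/f["fx"]*z,(v-f["cy"])/f["fy"]*z,z],-1)
    V=np.asarray(f["view"]); return (p-V[:3,3])@V[:3,:3]
def proj(f,P):
    V=np.asarray(f["view"]);c=np.atleast_2d(P)@V[:3,:3].T+V[:3,3]
    return np.c_[c[:,0]/c[:,2]*f["fx"]+f["cx"],c[:,1]/c[:,2]*f["fy"]+f["cy"]]
def ray(f,u,v,h):
    V=np.asarray(f["view"]);R=V[:3,:3];o=-R.T@V[:3,3]
    d=np.stack([(np.asarray(u)-f["cx"])/f["fx"],(np.asarray(v)-f["cy"])/f["fy"],np.ones(np.shape(u))],-1)@R
    return o+d*((h-o[2])/d[...,2])[...,None]
def brown(f):
    hsv=cv2.cvtColor(f["frame"],cv2.COLOR_RGB2HSV);return hsv
E
python3 - <<'E'
from h import *
f=dict(np.load("pics/top0.npz"));W=world(f);hsv=brown(f)
for u,v in[(181,203),(247,213),(230,225),(130,228),(150,200),(250,150),(205,283)]: print(u,v,hsv[v,u],W[v,u].round(3))
c=cv2.resize(f["frame"][125:320,105:345],None,fx=3.2,fy=3,interpolation=cv2.INTER_CUBIC)
cv2.imwrite("pics/c.png",c[:,:,::-1])
m=((W[...,2]>.03)&(W[...,2]<.12)).astype(np.uint8); m[:170]=0;m[250:]=0;m[:,:160]=0;m[:,340:]=0
n,L,s,cc=cv2.connectedComponentsWithStats(m)
for i in range(1,n):
    if s[i,4]<60: continue
    P=W[L==i];zt=np.percentile(P[:,2],95);T=P[P[:,2]>.03]
    r=cv2.minAreaRect((T[:,:2]*1000).astype(np.float32)); print(s[i],zt.round(3),r,T[:,:2].min(0).round(3),T[:,:2].max(0).round(3))
E
```

```text
181 203 [ 13 155 174] [0.57  0.223 0.068]
247 213 [ 13 152 168] [0.536 0.011 0.093]
230 225 [ 18 109 208] [0.506 0.071 0.022]
130 228 [ 15 136  73] [0.487 0.373 0.093]
150 200 [ 18  97 110] [0.588 0.337 0.018]
250 150 [ 18 106 221] [0.758 0.01  0.018]
205 283 [ 26 244 230] [0.319 0.144 0.045]
[269 182  18  26 349] 0.07 ((602.01513671875, -81.55256652832031), (77.6803207397461, 48.4306526184082), 9.395970344543457) [ 0.562 -0.111] [ 0.642 -0.056]
[171 190  21  27 391] 0.07 ((575.048095703125, 230.67977905273438), (77.3432846069336, 50.24483108520508), 18.806640625) [0.533 0.196] [0.615 0.259]
[204 190  21  27 376] 0.07 ((573.2931518554688, 124.6339111328125), (78.02928161621094, 49.31422805786133), 16.99656867980957) [0.532 0.09 ] [0.615 0.152]
[301 197  16  17 238] 0.097 ((566.6078491210938, -182.59365844726562), (47.57447052001953, 44.55148696899414), 86.4140625) [ 0.543 -0.207] [ 0.588 -0.159]
[239 205  16  17 257] 0.097 ((539.5018310546875, 15.619359970092773), (46.70206832885742, 44.94090270996094), 89.78430938720703) [ 0.517 -0.008] [0.562 0.039]
```

View pics/c.png

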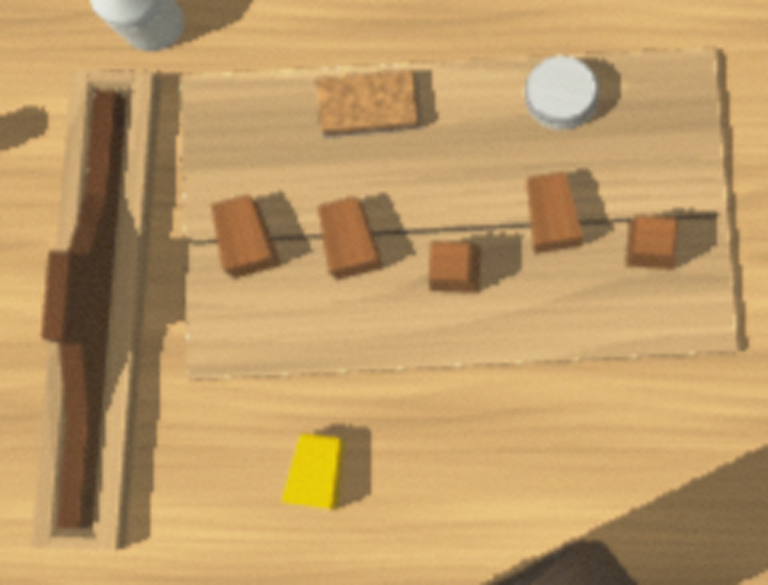

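In the crop, the fallen feet have their wide ends towards the robot and are yawed 9–18°. The line runs from about (164,206) to (329,196) in full-image pixels, and the rest is on the left. Next I'll get line and rest frames.

Run:
```python
from h import *
f=dict(np.load("pics/top0.npz"));W=world(f);g=cv2.cvtColor(f["frame"],cv2.COLOR_RGB2GRAY).astype(float)
pts=[]
for u in list(range(166,171))+list(range(198,203))+list(range(234,265,2))+list(range(320,329)):
    v0=205.7+(u-164.4)*(196.3-205.7)/165; a=int(v0)-4; w=np.clip(np.median(g[a:a+9,u])-g[a:a+9,u]-12,0,None)
    if w.sum()>5: pts.append((u,(w*np.arange(a,a+9)).sum()/w.sum()))
pts=np.array(pts);P=ray(f,pts[:,0],pts[:,1],.018)
k,c=np.polyfit(P[:,1],P[:,0],1);res=P[:,0]-k*P[:,1]-c;ok=abs(res)<.004
k,c=np.polyfit(P[ok,1],P[ok,0],1);print("line x=%.4f*y+%.4f"%(k,c),ok.sum(),res[ok].std(),"yaw",-np.arctan(k))
# board edges left/right near line rows
for b,(u0,u1) in {"L":(155,172),"R":(325,345)}.items(): print(b,[int(x) for x in g[220,u0:u1]],W[220,u0:u1,2].round(3))
# straightedge and rest
m=((W[...,2]>.11)&(W[...,2]<.17)).astype(np.uint8);m[:,:100]=0;m[:,170:]=0;m[:180]=0;m[270:]=0
T=W[m>0];print("grip",len(T),np.percentile(T[:,2],[5,50,95]).round(3),cv2.minAreaRect((T[:,:2]*1000).astype(np.float32)))
m=((W[...,2]>.028)&(W[...,2]<.04)).astype(np.uint8);m[:,:100]=0;m[:,156:]=0;m[:145]=0;m[310:]=0
n,L,s,cc=cv2.connectedComponentsWithStats(m)
T=W[m>0];T=T[np.abs(T[:,2]-.034)<.006];print("rest",len(T),cv2.minAreaRect((T[:,:2]*1000).astype(np.float32)),[tuple(x) for x in s if x[4]>30])
m=((W[...,2]>.042)&(W[...,2]<.06)).astype(np.uint8);m[:,:100]=0;m[:,156:]=0;m[:145]=0;m[310:]=0
T=W[m>0];print("se",len(T),cv2.minAreaRect((T[:,:2]*1000).astype(np.float32)))
# scene view grip
```

```text
line x=-0.0604*y+0.5856 30 0.0017503833414014925 yaw 0.06029298202027937
L [106, 107, 106, 106, 107, 106, 105, 110, 164, 175, 176, 179, 178, 177, 176, 176, 176] [ 0.001 -0.    -0.008  0.001 -0.004 -0.     0.001  0.     0.017  0.021
  0.018  0.017  0.017  0.014  0.019  0.02   0.018]
R [169, 167, 169, 168, 171, 170, 169, 170, 171, 128, 111, 117, 170, 182, 182, 183, 185, 185, 185, 187] [ 0.018  0.02   0.017  0.018  0.015  0.022  0.021  0.021  0.023  0.009
  0.005  0.002 -0.002  0.003 -0.002  0.003 -0.001  0.004  0.007  0.002]
grip 316 [0.114 0.137 0.144] ((498.61865234375, 381.297119140625), (24.149761199951172, 90.28763580322266), 88.22145080566406)
rest 2207 ((500.7546691894531, 381.2408447265625), (87.60104370117188, 518.7064208984375), 88.35906982421875) [(np.int32(0), np.int32(0), np.int32(560), np.int32(420), np.int32(232993)), (np.int32(115), np.int32(148), np.int32(38), np.int32(160), np.int32(2033)), (np.int32(134), np.int32(207), np.int32(5), np.int32(47), np.int32(65))]
se 772 ((509.8586730957031, 369.3040771484375), (488.3492126464844, 80.95564270019531), 2.6837046146392822)
```

```bash
cat >> h.py <<'E'
from scipy.spatial.transform import Rotation as Ro
def go(x,y,z,yaw,s=None):
    """tool-down target -> dx,dy,dz mm and rz in current tool axes; yaw in deg of tool x mod 180"""
    s=s or arm.get_state();R=Ro.from_euler("xyz",s["ee_rot"])
    d=R.inv().apply(np.array([x,y,z])-s["eef_pos"])*1000
    y0=np.degrees(s["ee_rot"][2]);t=(yaw-y0+90)%180-90+y0
    rv=(R.inv()*Ro.from_euler("xyz",[np.pi,0,np.radians(t)])).as_rotvec()
    print("d",d.round(1),"rv",rv.round(3));return t
E
python3 - <<'E'
from h import *
go(.624,-.078,.16,9.4)
E
```

```text
d [-561.2  390.8   88.2] rv [ 0.001 -0.     0.18 ]
```

Call:
jog_arm:
  targets:
    - {"dx": -561,"dy": 391,"dz": 0,"rz": 0.18,"gripper": 0}
    - {"dx": -561,"dy": 391,"dz": 0,"rz": 0.18,"gripper": 0}
    - {"dx": -561,"dy": 391,"dz": 0,"rz": 0.18,"gripper": 0}
    - {"dx": -561,"dy": 391,"dz": 0,"rz": 0.18,"gripper": 0}
    - {"dx": -561,"dy": 391,"dz": 0,"rz": 0.18,"gripper": 0}
    - {"dx": -561,"dy": 391,"dz": 0,"rz": 0.18,"gripper": 0}
    - {"dx": -561,"dy": 391,"dz": 0,"rz": 0.18,"gripper": 0}
    - {"dx": -561,"dy": 391,"dz": 0,"rz": 0.18,"gripper": 0}

```text
invalid input at $.targets[0]: expected keys dx, dy, dz, rx, ry, rz, gripper
```

```bash
python3 -c "
from h import *
print(arm.get_state()['eef_pos'],arm.get_state()['q'].round(2));go(.624,-.078,.13,9.4)"
```

```text
[ 0.22734931 -0.63513847  0.24773469] [-0.94  0.36  0.01 -0.   -1.22 -0.29]
d [-561.2  390.7  118.2] rv [ 0.001 -0.     0.18 ]
```

All keys needed.

Call:
jog_arm:
  targets:
    - {"dx": -561,"dy": 391,"dz": 0,"rx": 0,"ry": 0,"rz": 0.18,"gripper": 0}
    - {"dx": -561,"dy": 391,"dz": 0,"rx": 0,"ry": 0,"rz": 0.18,"gripper": 0}
    - {"dx": -561,"dy": 391,"dz": 0,"rx": 0,"ry": 0,"rz": 0.18,"gripper": 0}
    - {"dx": -561,"dy": 391,"dz": 0,"rx": 0,"ry": 0,"rz": 0.18,"gripper": 0}
    - {"dx": -561,"dy": 391,"dz": 0,"rx": 0,"ry": 0,"rz": 0.18,"gripper": 0}
    - {"dx": -561,"dy": 391,"dz": 0,"rx": 0,"ry": 0,"rz": 0.18,"gripper": 0}
    - {"dx": -561,"dy": 391,"dz": 0,"rx": 0,"ry": 0,"rz": 0.18,"gripper": 0}
    - {"dx": -561,"dy": 391,"dz": 0,"rx": 0,"ry": 0,"rz": 0.18,"gripper": 0}

```text
t: 0.77
eef_pos: [0.4207, -0.3628, 0.2485]
ee_rot: [3.141, -0.0, -2.978]
force: [1.1, 0.2, 0.3]
width: 0.0877
gripper_force: 0.0
```

```bash
python3 -c "
from h import *
print(arm.get_state()['eef_pos'],arm.get_state()['q'].round(2));go(.624,-.078,.13,9.4)"
```

```text
[ 0.42071526 -0.36277951  0.24845207] [-0.36  0.16 -0.25 -0.   -1.15 -1.05]
d [-247.   247.8  118.5] rv [ 0. -0. -0.]
```

Call:
jog_arm:
  targets:
    - {"dx": -247,"dy": 248,"dz": 90,"rx": 0,"ry": 0,"rz": 0,"gripper": 0}
    - {"dx": -247,"dy": 248,"dz": 90,"rx": 0,"ry": 0,"rz": 0,"gripper": 0}
    - {"dx": -247,"dy": 248,"dz": 90,"rx": 0,"ry": 0,"rz": 0,"gripper": 0}
    - {"dx": -247,"dy": 248,"dz": 90,"rx": 0,"ry": 0,"rz": 0,"gripper": 0}
    - {"dx": -247,"dy": 248,"dz": 90,"rx": 0,"ry": 0,"rz": 0,"gripper": 0}
    - {"dx": -247,"dy": 248,"dz": 90,"rx": 0,"ry": 0,"rz": 0,"gripper": 0}
    - {"dx": -247,"dy": 248,"dz": 90,"rx": 0,"ry": 0,"rz": 0,"gripper": 0}
    - {"dx": -247,"dy": 248,"dz": 90,"rx": 0,"ry": 0,"rz": 0,"gripper": 0}

```text
t: 1.43
eef_pos: [0.6082, -0.1, 0.1648]
ee_rot: [3.142, -0.0, -2.978]
force: [0.7, -1.4, 0.4]
width: 0.0879
gripper_force: 0.0
```

```bash
python3 -c "
from h import *
s=arm.get_state();print(s['eef_pos'],s['q'].round(2));go(.624,-.078,.046,9.4)
f=grab('scene');cv2.imwrite('pics/s1.png',cv2.resize(f['frame'][110:290,180:460],None,fx=2.8,fy=2.8)[:,:,::-1])
p=proj(f,[[.624,-.078,.05]]);print(p)"
```

```text
[ 0.60819516 -0.09995064  0.16483125] [ 0.15  0.33 -0.23 -0.   -1.01 -1.56]
d [-19.2  19.1 118.8] rv [ 0. -0. -0.]
[[296.88287391 229.10215445]]
```

View pics/s1.png

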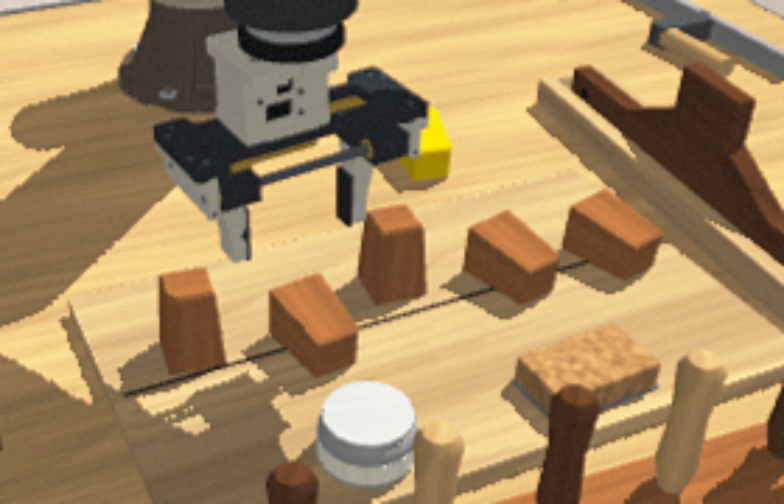

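The gripper is above foot A, and the three fallen feet are clear of each other. Next I descend on A and grip its narrow part lightly, so it can swing.

Call:
jog_arm:
  targets:
    - {"dx": -19,"dy": 19,"dz": 20,"rx": 0,"ry": 0,"rz": 0,"gripper": 0.15}
    - {"dx": -19,"dy": 19,"dz": 40,"rx": 0,"ry": 0,"rz": 0,"gripper": 0.15}
    - {"dx": -19,"dy": 19,"dz": 60,"rx": 0,"ry": 0,"rz": 0,"gripper": 0.15}
    - {"dx": -19,"dy": 19,"dz": 80,"rx": 0,"ry": 0,"rz": 0,"gripper": 0.15}
    - {"dx": -19,"dy": 19,"dz": 95,"rx": 0,"ry": 0,"rz": 0,"gripper": 0.15}
    - {"dx": -19,"dy": 19,"dz": 108,"rx": 0,"ry": 0,"rz": 0,"gripper": 0.15}
    - {"dx": -19,"dy": 19,"dz": 117,"rx": 0,"ry": 0,"rz": 0,"gripper": 0.15}
    - {"dx": -19,"dy": 19,"dz": 117,"rx": 0,"ry": 0,"rz": 0,"gripper": 0.15}

```text
t: 2.15
eef_pos: [0.6218, -0.0802, 0.0462]
ee_rot: [3.141, -0.004, -2.978]
force: [-1.0, -0.1, 0.2]
width: 0.0744
gripper_force: 0.0
```

Call:
jog_arm:
  force: 5
  targets:
    - {"dx": 0,"dy": 0,"dz": 0,"rx": 0,"ry": 0,"rz": 0,"gripper": 0.8}
    - {"dx": 0,"dy": 0,"dz": 0,"rx": 0,"ry": 0,"rz": 0,"gripper": 0.8}
    - {"dx": 0,"dy": 0,"dz": 0,"rx": 0,"ry": 0,"rz": 0,"gripper": 0.8}
    - {"dx": 0,"dy": 0,"dz": 0,"rx": 0,"ry": 0,"rz": 0,"gripper": 0.8}
    - {"dx": 0,"dy": 0,"dz": 0,"rx": 0,"ry": 0,"rz": 0,"gripper": 0.8}
    - {"dx": 0,"dy": 0,"dz": 0,"rx": 0,"ry": 0,"rz": 0,"gripper": 0.8}
    - {"dx": 0,"dy": 0,"dz": 0,"rx": 0,"ry": 0,"rz": 0,"gripper": 0.8}
    - {"dx": 0,"dy": 0,"dz": 0,"rx": 0,"ry": 0,"rz": 0,"gripper": 0.8}

```text
t: 2.82
eef_pos: [0.6238, -0.0798, 0.0493]
ee_rot: [-3.142, 0.001, -2.978]
force: [-0.5, 3.2, 5.4]
width: 0.0438
gripper_force: 5.0
```

Call:
jog_arm:
  targets:
    - {"dx": 2,"dy": 0,"dz": -7,"rx": 0,"ry": 0,"rz": 0,"gripper": 0.8}
    - {"dx": 7,"dy": 0,"dz": -15,"rx": 0,"ry": 0,"rz": 0,"gripper": 0.8}
    - {"dx": 15,"dy": 0,"dz": -22,"rx": 0,"ry": 0,"rz": 0,"gripper": 0.8}
    - {"dx": 25,"dy": 0,"dz": -30,"rx": 0,"ry": 0,"rz": 0,"gripper": 0.8}
    - {"dx": 35,"dy": 0,"dz": -36,"rx": 0,"ry": 0,"rz": 0,"gripper": 0.8}
    - {"dx": 48,"dy": 0,"dz": -40,"rx": 0,"ry": 0,"rz": 0,"gripper": 0.8}
    - {"dx": 60,"dy": 0,"dz": -42,"rx": 0,"ry": 0,"rz": 0,"gripper": 0.8}
    - {"dx": 65,"dy": 0,"dz": -42,"rx": 0,"ry": 0,"rz": 0,"gripper": 0.8}

```text
t: 3.48
eef_pos: [0.5568, -0.091, 0.0912]
ee_rot: [3.141, -0.0, -2.978]
force: [-0.3, 0.2, -2.4]
width: 0.0432
gripper_force: 5.0
```

```bash
python3 -c "
from h import *
s=arm.get_state();print(s['eef_pos'],s['force'])
f=grab('scene');cv2.imwrite('pics/s2.png',cv2.resize(f['frame'][130:290,200:420],None,fx=3,fy=3)[:,:,::-1])"
```

```text
[ 0.55680696 -0.09100519  0.09120822] [-0.28089305  0.21171961 -2.37084812]
```

View pics/s2.png

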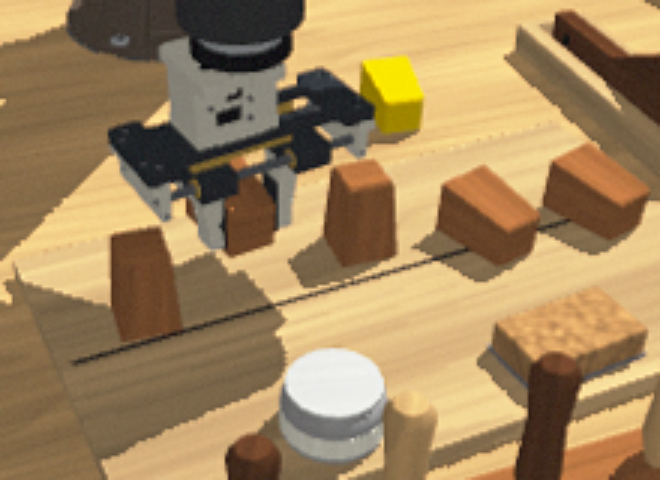

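The foot is held, but it hasn't swung and still lies tilted. I'll reduce grip to 3 N and jolt it.

Call:
jog_arm:
  force: 3
  targets:
    - {"dx": 0,"dy": 0,"dz": 0,"rx": 0,"ry": 0,"rz": 0,"gripper": 0.8}
    - {"dx": 0,"dy": 0,"dz": -8,"rx": 0,"ry": 0,"rz": 0,"gripper": 0.8}
    - {"dx": 0,"dy": 0,"dz": 0,"rx": 0,"ry": 0,"rz": 0,"gripper": 0.8}
    - {"dx": 0,"dy": 0,"dz": -8,"rx": 0,"ry": 0,"rz": 0,"gripper": 0.8}
    - {"dx": 0,"dy": 0,"dz": 0,"rx": 0,"ry": 0,"rz": 0,"gripper": 0.8}
    - {"dx": 0,"dy": 0,"dz": -8,"rx": 0,"ry": 0,"rz": 0,"gripper": 0.8}
    - {"dx": 0,"dy": 0,"dz": 0,"rx": 0,"ry": 0,"rz": 0,"gripper": 0.8}
    - {"dx": 0,"dy": 0,"dz": 0,"rx": 0,"ry": 0,"rz": 0,"gripper": 0.8}

```text
t: 4.2
eef_pos: [0.5588, -0.0906, 0.0896]
ee_rot: [3.141, -0.001, -2.978]
force: [-1.0, -0.7, -1.5]
width: 0.0431
gripper_force: 3.0
```

```bash
python3 -c "
from h import *
s=arm.get_state();print(s['eef_pos'],s['force'])
f=grab('scene');cv2.imwrite('pics/s3.png',cv2.resize(f['frame'][150:240,220:320],None,fx=4,fy=4)[:,:,::-1])"
```

```text
[ 0.55877598 -0.09056244  0.08957574] [-1.01958797 -0.65010265 -1.48255002]
```

View pics/s3.png

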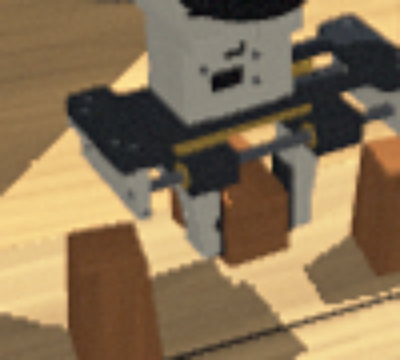

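It still hasn't swung, so the tool has to be tilted. I'll fit the arm's planar kinematics to see which tilts are reachable.

Run:
```python
from h import *
s=arm.get_state();print(s['q'].round(4).tolist(),s['eef_pos'].round(4).tolist(),s['ee_rot'].round(3))
D=[(.3593,.01116,np.hypot(.22735,.63514),.24773),(.16,-.25,np.hypot(.42072,.36278),.24845),(.33,-.23,np.hypot(.6082,.09995),.16483)]
D.append((s['q'][1],s['q'][2],np.hypot(*s['eef_pos'][:2]),s['eef_pos'][2]))
A=[];b=[]
for q2,q3,r,z in D:
    p=q2-q3; A+= [[np.sin(q2),np.cos(p),1,0],[np.cos(q2),-np.sin(p),0,1]]; b+=[r,z]
x,res,_,sv=np.linalg.lstsq(np.array(A),np.array(b),rcond=None);print("L1,d4,a1,d1-d6",x.round(3),(np.array(A)@x-b).round(4))
```

```text
[0.1847, 0.336, -0.4284, -0.0003, -0.8077, -1.5917] [0.5586, -0.0907, 0.0898] [ 3.141e+00 -1.000e-03 -2.978e+00]
L1,d4,a1,d1-d6 [ 0.568  0.456  0.047 -0.13 ] [ 0.0009 -0.0016  0.0003  0.0005  0.0012  0.0003 -0.0023  0.0009]
```

Run:
```python
from h import *
s=arm.get_state();o=.1915
D=[(.3593,.01116,.6746,.24773,),(.16,-.25,.5555,.24845),(.33,-.23,.6164,.16483),(.336,-.4284,np.hypot(*s['eef_pos'][:2]),s['eef_pos'][2])]
A=[];b=[]
for q2,q3,r,z in D:
    p=q2-q3; A+= [[np.sin(q2),np.cos(p),1,0],[np.cos(q2),-np.sin(p),0,1]]; b+=[np.sqrt(r*r-o*o),z]
x,res,_,sv=np.linalg.lstsq(np.array(A),np.array(b),rcond=None);print("L1,d4,a1,d1-d6",x.round(3),(np.array(A)@x-b).round(4),sv)
```

```text
L1,d4,a1,d1-d6 [ 0.59   0.461  0.005 -0.149] [-0.001  -0.0012  0.0003  0.0017  0.0009 -0.0001 -0.0002 -0.0004] [2.97464057 2.66222821 0.22693163 0.11205554]
```

Kinematics fit: L1≈0.59 m, d4≈0.46 m, lateral offset 0.19 m. The tool can lean back (tip towards the robot) but not forward. So I'll lift the foot, spin it half a turn so its narrow end points at the robot, lean the tool back about 75° at the free near-left part of the board, and release.

Call:
jog_arm:
  force: 20
  targets:
    - {"dx": 0,"dy": 0,"dz": -40,"rx": 0,"ry": 0,"rz": 0,"gripper": 0.8}
    - {"dx": 0,"dy": 0,"dz": -75,"rx": 0,"ry": 0,"rz": 0,"gripper": 0.8}
    - {"dx": 0,"dy": 0,"dz": -100,"rx": 0,"ry": 0,"rz": 0,"gripper": 0.8}
    - {"dx": 4,"dy": 30,"dz": -110,"rx": 0,"ry": 0,"rz": -0.12,"gripper": 0.8}
    - {"dx": 10,"dy": 65,"dz": -110,"rx": 0,"ry": 0,"rz": -0.24,"gripper": 0.8}
    - {"dx": 15,"dy": 100,"dz": -110,"rx": 0,"ry": 0,"rz": -0.36,"gripper": 0.8}
    - {"dx": 20,"dy": 135,"dz": -110,"rx": 0,"ry": 0,"rz": -0.48,"gripper": 0.8}
    - {"dx": 24,"dy": 170,"dz": -110,"rx": 0,"ry": 0,"rz": -0.6,"gripper": 0.8}

```text
t: 4.92
eef_pos: [0.5067, 0.0743, 0.2007]
ee_rot: [3.141, 0.0, -2.372]
force: [0.1, 0.3, -1.8]
width: 0.0434
gripper_force: 19.9
```

```bash
python3 -c "
from h import *
s=arm.get_state();print(s['eef_pos'],s['ee_rot'],s['q'].round(2));go(.47,.19,.20,0)"
```

```text
[0.50673765 0.07431097 0.20070427] [ 3.14149991e+00  1.80462202e-04 -2.37249363e+00] [ 0.53  0.13 -0.41 -0.   -1.03 -1.33]
d [-54.1 108.7   0.7] rv [0.    0.    0.769]
```

Call:
jog_arm:
  targets:
    - {"dx": -14,"dy": 28,"dz": 0,"rx": 0,"ry": 0,"rz": -0.12,"gripper": 0.8}
    - {"dx": -28,"dy": 55,"dz": 0,"rx": 0,"ry": 0,"rz": -0.24,"gripper": 0.8}
    - {"dx": -41,"dy": 82,"dz": 0,"rx": 0,"ry": 0,"rz": -0.36,"gripper": 0.8}
    - {"dx": -54,"dy": 109,"dz": 0,"rx": 0,"ry": 0,"rz": -0.48,"gripper": 0.8}
    - {"dx": -54,"dy": 109,"dz": 0,"rx": 0,"ry": 0,"rz": -0.6,"gripper": 0.8}
    - {"dx": -54,"dy": 109,"dz": 0,"rx": 0,"ry": 0,"rz": -0.72,"gripper": 0.8}
    - {"dx": -54,"dy": 109,"dz": 0,"rx": 0,"ry": 0,"rz": -0.84,"gripper": 0.8}
    - {"dx": -54,"dy": 109,"dz": 0,"rx": 0,"ry": 0,"rz": -0.96,"gripper": 0.8}

```text
t: 5.58
eef_pos: [0.471, 0.1895, 0.2004]
ee_rot: [3.141, -0.0, -1.411]
force: [0.3, -0.7, -0.6]
width: 0.0429
gripper_force: 19.9
```

Call:
jog_arm:
  targets:
    - {"dx": 0,"dy": 0,"dz": 0,"rx": 0,"ry": 0,"rz": -0.12,"gripper": 0.8}
    - {"dx": 0,"dy": 0,"dz": 0,"rx": 0,"ry": 0,"rz": -0.24,"gripper": 0.8}
    - {"dx": 0,"dy": 0,"dz": 0,"rx": 0,"ry": 0,"rz": -0.36,"gripper": 0.8}
    - {"dx": 0,"dy": 0,"dz": 0,"rx": 0,"ry": 0,"rz": -0.48,"gripper": 0.8}
    - {"dx": 0,"dy": 0,"dz": 0,"rx": 0,"ry": 0,"rz": -0.6,"gripper": 0.8}
    - {"dx": 0,"dy": 0,"dz": 0,"rx": 0,"ry": 0,"rz": -0.72,"gripper": 0.8}
    - {"dx": 0,"dy": 0,"dz": 0,"rx": 0,"ry": 0,"rz": -0.84,"gripper": 0.8}
    - {"dx": 0,"dy": 0,"dz": 0,"rx": 0,"ry": 0,"rz": -0.96,"gripper": 0.8}

```text
t: 6.25
eef_pos: [0.4711, 0.1891, 0.2004]
ee_rot: [3.141, 0.0, -0.452]
force: [0.1, 0.6, -2.1]
width: 0.043
gripper_force: 19.9
```

```bash
python3 -c "
from h import *
s=arm.get_state();print(s['eef_pos'],s['ee_rot'],s['q'].round(2))"
```

```text
[0.47112415 0.18911668 0.20041568] [ 3.14121311e+00  2.94057114e-04 -4.51899656e-01] [ 0.77  0.12 -0.42 -0.   -1.03  0.35]
```

Call:
jog_arm:
  targets:
    - {"dx": 0,"dy": 0,"dz": 0,"rx": 0,"ry": 0,"rz": -0.12,"gripper": 0.8}
    - {"dx": 0,"dy": 0,"dz": 0,"rx": 0,"ry": 0,"rz": -0.24,"gripper": 0.8}
    - {"dx": 0,"dy": 0,"dz": 0,"rx": 0,"ry": 0,"rz": -0.36,"gripper": 0.8}
    - {"dx": 0,"dy": 0,"dz": 0,"rx": 0,"ry": 0,"rz": -0.452,"gripper": 0.8}
    - {"dx": 0,"dy": 0,"dz": 0,"rx": 0,"ry": 0,"rz": -0.452,"gripper": 0.8}
    - {"dx": 0,"dy": 0,"dz": 0,"rx": 0,"ry": 0,"rz": -0.452,"gripper": 0.8}
    - {"dx": 0,"dy": 0,"dz": 0,"rx": 0,"ry": 0,"rz": -0.452,"gripper": 0.8}
    - {"dx": 0,"dy": 0,"dz": 0,"rx": 0,"ry": 0,"rz": -0.452,"gripper": 0.8}

```text
t: 6.92
eef_pos: [0.4713, 0.1892, 0.2005]
ee_rot: [3.141, 0.0, -0.008]
force: [0.0, 0.7, -1.0]
width: 0.0426
gripper_force: 19.9
```

Call:
jog_arm:
  targets:
    - {"dx": 0,"dy": 0,"dz": 0,"rx": 0,"ry": -0.1,"rz": 0,"gripper": 0.8}
    - {"dx": 0,"dy": 0,"dz": 0,"rx": 0,"ry": -0.2,"rz": 0,"gripper": 0.8}
    - {"dx": 0,"dy": 0,"dz": 0,"rx": 0,"ry": -0.3,"rz": 0,"gripper": 0.8}
    - {"dx": 0,"dy": 0,"dz": 0,"rx": 0,"ry": -0.4,"rz": 0,"gripper": 0.8}
    - {"dx": 0,"dy": 0,"dz": 0,"rx": 0,"ry": -0.5,"rz": 0,"gripper": 0.8}
    - {"dx": 0,"dy": 0,"dz": 0,"rx": 0,"ry": -0.6,"rz": 0,"gripper": 0.8}
    - {"dx": 0,"dy": 0,"dz": 0,"rx": 0,"ry": -0.7,"rz": 0,"gripper": 0.8}
    - {"dx": 0,"dy": 0,"dz": 0,"rx": 0,"ry": -0.8,"rz": 0,"gripper": 0.8}

```text
t: 7.58
eef_pos: [0.4723, 0.1893, 0.2007]
ee_rot: [3.141, 0.803, -0.008]
force: [-0.1, -0.3, -1.7]
width: 0.0432
gripper_force: 19.9
```

```bash
python3 -c "
from h import *
s=arm.get_state();print(s['eef_pos'],s['ee_rot'],s['q'].round(2),Ro.from_euler('xyz',s['ee_rot']).as_matrix().round(2))"
```

```text
[0.47229974 0.18926365 0.20065389] [ 3.14095116  0.80338932 -0.00752967] [ 0.49  0.59  0.17 -0.37 -1.87  1.09] [[ 0.69 -0.01 -0.72]
 [-0.01 -1.    0.  ]
 [-0.72  0.   -0.69]]
```

Call:
jog_arm:
  targets:
    - {"dx": 0,"dy": 0,"dz": 0,"rx": 0,"ry": -0.1,"rz": 0,"gripper": 0.8}
    - {"dx": 0,"dy": 0,"dz": 0,"rx": 0,"ry": -0.2,"rz": 0,"gripper": 0.8}
    - {"dx": 0,"dy": 0,"dz": 0,"rx": 0,"ry": -0.3,"rz": 0,"gripper": 0.8}
    - {"dx": 5,"dy": 0,"dz": 10,"rx": 0,"ry": -0.4,"rz": 0,"gripper": 0.8}
    - {"dx": 15,"dy": 0,"dz": 30,"rx": 0,"ry": -0.42,"rz": 0,"gripper": 0.8}
    - {"dx": 27,"dy": 0,"dz": 53,"rx": 0,"ry": -0.42,"rz": 0,"gripper": 0.8}
    - {"dx": 38,"dy": 0,"dz": 75,"rx": 0,"ry": -0.42,"rz": 0,"gripper": 0.8}
    - {"dx": 48,"dy": 0,"dz": 94,"rx": 0,"ry": -0.42,"rz": 0,"gripper": 0.8}

```text
t: 8.25
eef_pos: [0.4369, 0.1893, 0.0983]
ee_rot: [3.135, 1.221, -0.013]
force: [0.1, -0.4, -2.4]
width: 0.0428
gripper_force: 19.9
```

```bash
python3 -c "
from h import *
s=arm.get_state();print(s['eef_pos'],s['ee_rot'],s['q'].round(2),Ro.from_euler('xyz',s['ee_rot']).as_matrix().round(2))
f=grab('scene');cv2.imwrite('pics/s4.png',cv2.resize(f['frame'][80:290,200:480],None,fx=2.8,fy=2.8)[:,:,::-1])"
```

```text
[0.43691746 0.18929757 0.09828327] [ 3.13470998  1.22071369 -0.01325678] [ 0.45  0.89  0.22 -0.48 -2.04  1.17] [[ 0.34 -0.01 -0.94]
 [-0.   -1.    0.01]
 [-0.94  0.   -0.34]]
```

View pics/s4.png

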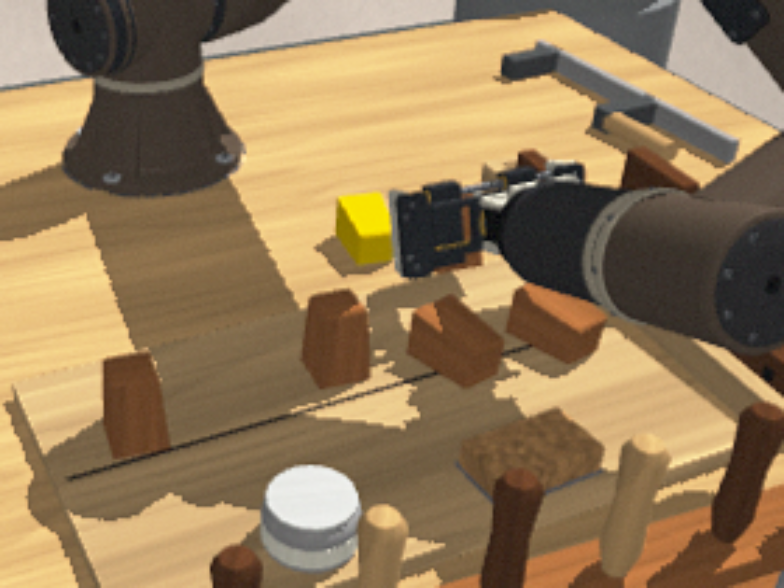

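The arm now leans back with the foot tilted up at the near left of the board. I'll lower it slowly and watch the force.

Call:
jog_arm:
  targets:
    - {"dx": 2,"dy": 0,"dz": 0.7,"rx": 0,"ry": 0,"rz": 0,"gripper": 0.8}
    - {"dx": 4,"dy": 0,"dz": 1.4,"rx": 0,"ry": 0,"rz": 0,"gripper": 0.8}
    - {"dx": 5.5,"dy": 0,"dz": 2,"rx": 0,"ry": 0,"rz": 0,"gripper": 0.8}
    - {"dx": 7,"dy": 0,"dz": 2.5,"rx": 0,"ry": 0,"rz": 0,"gripper": 0.8}
    - {"dx": 8,"dy": 0,"dz": 3,"rx": 0,"ry": 0,"rz": 0,"gripper": 0.8}
    - {"dx": 9,"dy": 0,"dz": 3.3,"rx": 0,"ry": 0,"rz": 0,"gripper": 0.8}
    - {"dx": 10,"dy": 0,"dz": 3.6,"rx": 0,"ry": 0,"rz": 0,"gripper": 0.8}
    - {"dx": 10,"dy": 0,"dz": 3.6,"rx": 0,"ry": 0,"rz": 0,"gripper": 0.8}

```text
t: 8.97
eef_pos: [0.4375, 0.1894, 0.0901]
ee_rot: [-3.141, 1.22, -0.006]
force: [0.5, 0.0, -1.2]
width: 0.043
gripper_force: 19.9
```

Call:
jog_arm:
  targets:
    - {"dx": 1,"dy": 0,"dz": 0.4,"rx": 0,"ry": 0,"rz": 0,"gripper": 0.8}
    - {"dx": 2,"dy": 0,"dz": 0.8,"rx": 0,"ry": 0,"rz": 0,"gripper": 0.8}
    - {"dx": 3,"dy": 0,"dz": 1.1,"rx": 0,"ry": 0,"rz": 0,"gripper": 0.8}
    - {"dx": 4,"dy": 0,"dz": 1.4,"rx": 0,"ry": 0,"rz": 0,"gripper": 0.8}
    - {"dx": 5,"dy": 0,"dz": 1.8,"rx": 0,"ry": 0,"rz": 0,"gripper": 0.8}
    - {"dx": 5,"dy": 0,"dz": 1.8,"rx": 0,"ry": 0,"rz": 0,"gripper": 0.8}
    - {"dx": 5,"dy": 0,"dz": 1.8,"rx": 0,"ry": 0,"rz": 0,"gripper": 0.8}
    - {"dx": 5,"dy": 0,"dz": 1.8,"rx": 0,"ry": 0,"rz": 0,"gripper": 0.8}

```text
t: 9.63
eef_pos: [0.4374, 0.1894, 0.0847]
ee_rot: [3.141, 1.22, -0.006]
force: [-0.6, 0.3, -1.8]
width: 0.0431
gripper_force: 19.9
```

Call:
jog_arm:
  targets:
    - {"dx": 1,"dy": 0,"dz": 0.4,"rx": 0,"ry": 0,"rz": 0,"gripper": 0.8}
    - {"dx": 2,"dy": 0,"dz": 0.8,"rx": 0,"ry": 0,"rz": 0,"gripper": 0.8}
    - {"dx": 3,"dy": 0,"dz": 1.1,"rx": 0,"ry": 0,"rz": 0,"gripper": 0.8}
    - {"dx": 4,"dy": 0,"dz": 1.4,"rx": 0,"ry": 0,"rz": 0,"gripper": 0.8}
    - {"dx": 4,"dy": 0,"dz": 1.4,"rx": 0,"ry": 0,"rz": 0,"gripper": 0.8}
    - {"dx": 4,"dy": 0,"dz": 1.4,"rx": 0,"ry": 0,"rz": 0,"gripper": 0.8}
    - {"dx": 4,"dy": 0,"dz": 1.4,"rx": 0,"ry": 0,"rz": 0,"gripper": 0.8}
    - {"dx": 4,"dy": 0,"dz": 1.4,"rx": 0,"ry": 0,"rz": 0,"gripper": 0.8}

```text
t: 10.3
eef_pos: [0.4376, 0.1889, 0.0836]
ee_rot: [-3.138, 1.222, -0.0]
force: [2.5, 1.3, 15.3]
width: 0.0427
gripper_force: 20.4
```

Call:
jog_arm:
  force: 3
  targets:
    - {"dx": -2,"dy": 0,"dz": -0.7,"rx": 0,"ry": 0,"rz": 0,"gripper": 0.8}
    - {"dx": -2,"dy": 0,"dz": -0.7,"rx": 0,"ry": 0,"rz": 0,"gripper": 0.8}
    - {"dx": -2,"dy": 0,"dz": -0.7,"rx": 0,"ry": 0,"rz": 0,"gripper": 0.1}
    - {"dx": -2,"dy": 0,"dz": -0.7,"rx": 0,"ry": 0,"rz": 0,"gripper": 0.1}
    - {"dx": -2,"dy": 0,"dz": -0.7,"rx": 0,"ry": 0,"rz": 0,"gripper": 0.1}
    - {"dx": -2,"dy": 0,"dz": -0.7,"rx": 0,"ry": 0,"rz": 0,"gripper": 0.1}
    - {"dx": -2,"dy": 0,"dz": -0.7,"rx": 0,"ry": 0,"rz": 0,"gripper": 0.1}
    - {"dx": -2,"dy": 0,"dz": -0.7,"rx": 0,"ry": 0,"rz": 0,"gripper": 0.1}

```text
t: 10.97
eef_pos: [0.4374, 0.1895, 0.0824]
ee_rot: [3.141, 1.22, -0.006]
force: [0.6, -0.1, 0.1]
width: 0.0762
gripper_force: 0.0
```

```bash
python3 -c "
from h import *
f=grab('top');cv2.imwrite('pics/t5.png',cv2.resize(f['frame'][130:290,110:340],None,fx=3,fy=3)[:,:,::-1])"
```

```text
(no output)
```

View pics/t5.png

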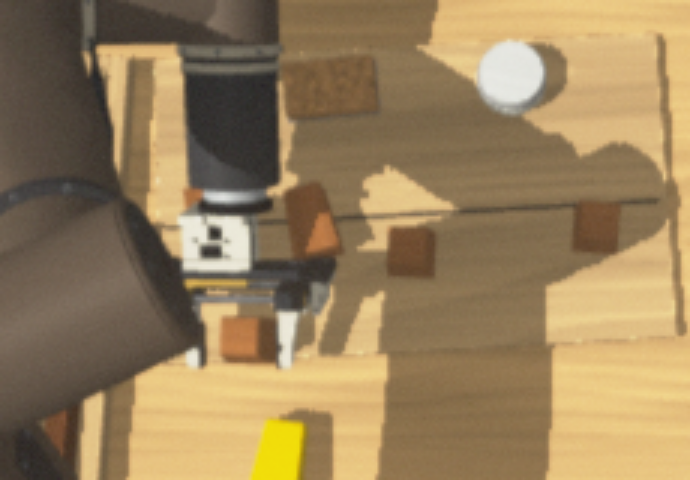

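The foot appears to stand between the fingers at (248,338) in the crop. I'll lift the gripper off, untilt and check by depth.

Call:
jog_arm:
  targets:
    - {"dx": -20,"dy": 0,"dz": -7,"rx": 0,"ry": 0,"rz": 0,"gripper": 0}
    - {"dx": -45,"dy": 0,"dz": -16,"rx": 0,"ry": 0,"rz": 0,"gripper": 0}
    - {"dx": -75,"dy": 0,"dz": -27,"rx": 0,"ry": 0,"rz": 0,"gripper": 0}
    - {"dx": -105,"dy": 0,"dz": -38,"rx": 0,"ry": 0,"rz": 0,"gripper": 0}
    - {"dx": -112,"dy": 0,"dz": -41,"rx": 0,"ry": 0.12,"rz": 0,"gripper": 0}
    - {"dx": -112,"dy": 0,"dz": -41,"rx": 0,"ry": 0.24,"rz": 0,"gripper": 0}
    - {"dx": -112,"dy": 0,"dz": -41,"rx": 0,"ry": 0.36,"rz": 0,"gripper": 0}
    - {"dx": -112,"dy": 0,"dz": -41,"rx": 0,"ry": 0.48,"rz": 0,"gripper": 0}

```text
t: 11.68
eef_pos: [0.4386, 0.1894, 0.2023]
ee_rot: [-3.14, 0.733, -0.005]
force: [-1.0, 1.3, 1.1]
width: 0.0876
gripper_force: 0.0
```

Call:
jog_arm:
  targets:
    - {"dx": 0,"dy": 0,"dz": 0,"rx": 0,"ry": 0.12,"rz": 0,"gripper": 0}
    - {"dx": 0,"dy": 0,"dz": 0,"rx": 0,"ry": 0.24,"rz": 0,"gripper": 0}
    - {"dx": 0,"dy": 0,"dz": 0,"rx": 0,"ry": 0.36,"rz": 0,"gripper": 0}
    - {"dx": 0,"dy": 0,"dz": 0,"rx": 0,"ry": 0.48,"rz": 0,"gripper": 0}
    - {"dx": 0,"dy": 0,"dz": 0,"rx": 0,"ry": 0.6,"rz": 0,"gripper": 0}
    - {"dx": 0,"dy": 0,"dz": 0,"rx": 0,"ry": 0.74,"rz": 0,"gripper": 0}
    - {"dx": 0,"dy": 0,"dz": 0,"rx": 0,"ry": 0.74,"rz": 0,"gripper": 0}
    - {"dx": 0,"dy": 0,"dz": 0,"rx": 0,"ry": 0.74,"rz": 0,"gripper": 0}

```text
t: 12.35
eef_pos: [0.4354, 0.1888, 0.2026]
ee_rot: [-3.141, -0.002, -0.003]
force: [0.3, 0.3, 0.8]
width: 0.0877
gripper_force: 0.0
```

```bash
cat >> h.py <<'E'
def feet(name="top",lo=.03,hi=.105):
    """brown blobs above the board: height, rect of top points (mm), extents"""
    f=grab(name);W=world(f);hsv=brown(f)
    m=((W[...,2]>lo)&(W[...,2]<hi)&(W[...,0]>.41)&(W[...,0]<.69)&(W[...,1]>-.28)&(W[...,1]<.3)&(hsv[...,0]<17)&(hsv[...,1]>100)).astype(np.uint8)
    m=cv2.morphologyEx(m,cv2.MORPH_OPEN,np.ones((2,2)));n,L,s,_=cv2.connectedComponentsWithStats(m)
    for i in range(1,n):
        if s[i,4]<40: continue
        P=W[L==i];zt=np.percentile(P[:,2],90);T=P[P[:,2]>zt-.012] if zt>.085 else P
        r=cv2.minAreaRect((T[:,:2]*1000).astype(np.float32));print("n%d top %.3f"%(s[i,4],zt),"c",np.round(r[0],0),"size",np.round(r[1],0),"ang %.0f"%r[2],"ext",(T[:,:2].min(0)*1000).round(),(T[:,:2].max(0)*1000).round())
E
python3 -c "
from h import *
s=arm.get_state();print(s['eef_pos'],s['ee_rot'],s['q'].round(2));feet('top');feet('scene')"
```

```text
[0.43536645 0.18880714 0.20260655] [-3.14067380e+00 -1.50530402e-03 -3.11822666e-03] [ 0.83  0.06 -0.48  0.   -1.02  0.74]
n391 top 0.068 c [457.  94.] size [435.  77.] ang 51 ext [348. -99.] [611. 256.]
n373 top 0.068 c [464.  38.] size [352.  68.] ang 39 ext [348. -99.] [612. 149.]
n244 top 0.095 c [ 465. -155.] size [ 45. 254.] ang 74 ext [ 348. -204.] [584. -99.]
n250 top 0.096 c [539.  15.] size [37. 38.] ang 88 ext [520.  -4.] [558.  33.]
n118 top 0.273 c [426. 140.] size [20. 36.] ang 59 ext [415. 134.] [446. 158.]
n543 top 0.094 c [861. -59.] size [  53. 1005.] ang 59 ext [ 433. -339.] [1279.  209.]
n652 top 0.067 c [882. -42.] size [ 87. 988.] ang 48 ext [ 540. -339.] [1279.  319.]
n629 top 0.094 c [ 907. -145.] size [ 50. 838.] ang 66 ext [ 527. -339.] [1279.   37.]
n667 top 0.067 c [ 894. -109.] size [ 85. 893.] ang 54 ext [ 540. -339.] [1279.  188.]
n650 top 0.095 c [ 918. -248.] size [ 43. 743.] ang 79 ext [ 555. -339.] [1279. -162.]
```

```bash
sed -i 's/    m=cv2.morphologyEx/    m0=m.copy();m=cv2.morphologyEx/; s/P=W\[L==i\];zt/P=W[(L==i)\&(m0>0)];zt/' h.py
python3 -c "
from h import *
feet('top');print();feet('scene')"
```

```text
n386 top 0.068 c [573. 229.] size [72. 50.] ang 16 ext [533. 196.] [611. 255.]
n375 top 0.069 c [571. 124.] size [73. 49.] ang 17 ext [530.  90.] [612. 150.]
n240 top 0.096 c [ 567. -183.] size [41. 38.] ang 85 ext [ 546. -204.] [ 584. -161.]
n246 top 0.096 c [539.  15.] size [37. 37.] ang 86 ext [520.  -4.] [558.  33.]
n99 top 0.096 c [447. 189.] size [25. 32.] ang 84 ext [432. 176.] [463. 203.]

n550 top 0.094 c [450. 187.] size [38. 41.] ang 2 ext [432. 166.] [470. 208.]
n649 top 0.067 c [578. 230.] size [75. 52.] ang 16 ext [543. 197.] [619. 260.]
n634 top 0.094 c [547.  16.] size [41. 37.] ang 87 ext [527.  -5.] [566.  37.]
n668 top 0.067 c [578. 124.] size [73. 51.] ang 13 ext [538.  92.] [617. 154.]
n649 top 0.095 c [ 574. -183.] size [41. 38.] ang 86 ext [ 554. -204.] [ 593. -162.]
```

Foot A stands at about (0.448, 0.188), top at 0.096. I'll regrasp it from above and carry it to its place in the row.

Call:
jog_arm:
  targets:
    - {"dx": 13,"dy": 0,"dz": 20,"rx": 0,"ry": 0,"rz": 0,"gripper": 0}
    - {"dx": 13,"dy": 0,"dz": 45,"rx": 0,"ry": 0,"rz": 0,"gripper": 0}
    - {"dx": 13,"dy": 0,"dz": 70,"rx": 0,"ry": 0,"rz": 0,"gripper": 0}
    - {"dx": 13,"dy": 0,"dz": 95,"rx": 0,"ry": 0,"rz": 0,"gripper": 0}
    - {"dx": 13,"dy": 0,"dz": 115,"rx": 0,"ry": 0,"rz": 0,"gripper": 0}
    - {"dx": 13,"dy": 0,"dz": 128,"rx": 0,"ry": 0,"rz": 0,"gripper": 0}
    - {"dx": 13,"dy": 0,"dz": 135,"rx": 0,"ry": 0,"rz": 0,"gripper": 0}
    - {"dx": 13,"dy": 0,"dz": 135,"rx": 0,"ry": 0,"rz": 0,"gripper": 0}

```text
t: 13.22
eef_pos: [0.4506, 0.1886, 0.0648]
ee_rot: [3.139, 0.003, -0.007]
force: [-0.0, 0.3, 0.7]
width: 0.0873
gripper_force: 0.0
```

Call:
jog_arm:
  force: 15
  targets:
    - {"dx": 0,"dy": 0,"dz": 0,"rx": 0,"ry": 0,"rz": 0,"gripper": 0.8}
    - {"dx": 0,"dy": 0,"dz": 0,"rx": 0,"ry": 0,"rz": 0,"gripper": 0.8}
    - {"dx": 0,"dy": 0,"dz": 0,"rx": 0,"ry": 0,"rz": 0,"gripper": 0.8}
    - {"dx": 0,"dy": 0,"dz": 0,"rx": 0,"ry": 0,"rz": 0,"gripper": 0.8}
    - {"dx": 0,"dy": 0,"dz": -25,"rx": 0,"ry": 0,"rz": 0,"gripper": 0.8}
    - {"dx": 0,"dy": 0,"dz": -60,"rx": 0,"ry": 0,"rz": 0,"gripper": 0.8}
    - {"dx": 0,"dy": 0,"dz": -90,"rx": 0,"ry": 0,"rz": 0,"gripper": 0.8}
    - {"dx": 0,"dy": 0,"dz": -90,"rx": 0,"ry": 0,"rz": 0,"gripper": 0.8}

```text
t: 13.88
eef_pos: [0.4533, 0.1915, 0.1634]
ee_rot: [-3.135, -0.008, -0.004]
force: [1.0, 1.2, 0.4]
width: 0.04
gripper_force: 0.0
```

```bash
python3 -c "
from h import *
s=arm.get_state();print(s['eef_pos'],s['q'].round(2),s['width']);go(.561,-.085,.157,3.4)"
```

```text
[0.45329778 0.19149958 0.16343263] [ 0.8   0.13 -0.51  0.   -0.92  0.76] 0.03998970327073856
d [108.8 276.1   5.6] rv [-0.006 -0.009 -0.064]
```

```bash
python3 -c "
from h import *
s=arm.get_state();print(s['width'],s['gripper_force'],s['eef_pos']);feet('top');print();feet('scene',hi=.2)"
```

```text
0.03998970327073856 0.0 [0.45329778 0.19149958 0.16343263]
n389 top 0.068 c [573. 229.] size [73. 49.] ang 17 ext [532. 196.] [611. 255.]
n369 top 0.069 c [571. 123.] size [73. 48.] ang 17 ext [532.  90.] [612. 149.]
n245 top 0.097 c [ 567. -183.] size [41. 38.] ang 85 ext [ 546. -204.] [ 584. -161.]
n242 top 0.096 c [538.  14.] size [37. 35.] ang 90 ext [520.  -4.] [555.  33.]

n545 top 0.094 c [452. 188.] size [39. 44.] ang 1 ext [433. 166.] [472. 210.]
n655 top 0.067 c [580. 228.] size [74. 53.] ang 9 ext [543. 196.] [618. 259.]
n632 top 0.094 c [546.  17.] size [41. 37.] ang 88 ext [526.  -4.] [565.  36.]
n675 top 0.067 c [578. 124.] size [73. 51.] ang 14 ext [539.  91.] [615. 154.]
n660 top 0.095 c [ 573. -183.] size [41. 38.] ang 86 ext [ 554. -205.] [ 593. -162.]
```

The grip closed too late, but the foot still stands. Retry with a smaller opening.

Call:
jog_arm:
  targets:
    - {"dx": 0,"dy": 0,"dz": 0,"rx": 0,"ry": 0,"rz": 0,"gripper": 0.25}
    - {"dx": 0,"dy": 0,"dz": 0,"rx": 0,"ry": 0,"rz": 0,"gripper": 0.25}
    - {"dx": 0,"dy": 0,"dz": 10,"rx": 0,"ry": 0,"rz": 0,"gripper": 0.25}
    - {"dx": 0,"dy": 0,"dz": 25,"rx": 0,"ry": 0,"rz": 0,"gripper": 0.25}
    - {"dx": 0,"dy": 0,"dz": 45,"rx": 0,"ry": 0,"rz": 0,"gripper": 0.25}
    - {"dx": 0,"dy": 0,"dz": 70,"rx": 0,"ry": 0,"rz": 0,"gripper": 0.25}
    - {"dx": 0,"dy": 0,"dz": 88,"rx": 0,"ry": 0,"rz": 0,"gripper": 0.25}
    - {"dx": 0,"dy": 0,"dz": 93,"rx": 0,"ry": 0,"rz": 0,"gripper": 0.25}

```text
t: 14.65
eef_pos: [0.4484, 0.1875, 0.0599]
ee_rot: [3.137, 0.005, -0.007]
force: [-0.1, -0.1, 0.7]
width: 0.0657
gripper_force: 0.0
```

Call:
jog_arm:
  force: 15
  targets:
    - {"dx": 0,"dy": 0,"dz": 0,"rx": 0,"ry": 0,"rz": 0,"gripper": 0.8}
    - {"dx": 0,"dy": 0,"dz": 0,"rx": 0,"ry": 0,"rz": 0,"gripper": 0.8}
    - {"dx": 0,"dy": 0,"dz": 0,"rx": 0,"ry": 0,"rz": 0,"gripper": 0.8}
    - {"dx": 0,"dy": 0,"dz": 0,"rx": 0,"ry": 0,"rz": 0,"gripper": 0.8}
    - {"dx": 0,"dy": 0,"dz": 0,"rx": 0,"ry": 0,"rz": 0,"gripper": 0.8}
    - {"dx": 0,"dy": 0,"dz": 0,"rx": 0,"ry": 0,"rz": 0,"gripper": 0.8}
    - {"dx": 0,"dy": 0,"dz": -30,"rx": 0,"ry": 0,"rz": 0,"gripper": 0.8}
    - {"dx": 0,"dy": 0,"dz": -65,"rx": 0,"ry": 0,"rz": 0,"gripper": 0.8}

```text
t: 15.32
eef_pos: [0.4489, 0.188, 0.1277]
ee_rot: [3.138, 0.004, -0.006]
force: [0.5, 0.5, -0.9]
width: 0.0456
gripper_force: 14.9
```

```bash
python3 -c "
from h import *
s=arm.get_state();print(s['eef_pos'],s['q'].round(2),s['width']);go(.561,-.085,.165,3.4)"
```

```text
[0.44885479 0.18799854 0.1277464 ] [ 0.8   0.17 -0.55 -0.   -0.85  0.76] 0.045607299737023994
d [113.7 272.4 -36.7] rv [ 0.004  0.004 -0.066]
```

Call:
jog_arm:
  targets:
    - {"dx": 5,"dy": 10,"dz": -37,"rx": 0,"ry": 0,"rz": 0,"gripper": 0.8}
    - {"dx": 20,"dy": 48,"dz": -45,"rx": 0,"ry": 0,"rz": 0,"gripper": 0.8}
    - {"dx": 36,"dy": 86,"dz": -45,"rx": 0,"ry": 0,"rz": -0.02,"gripper": 0.8}
    - {"dx": 52,"dy": 124,"dz": -45,"rx": 0,"ry": 0,"rz": -0.04,"gripper": 0.8}
    - {"dx": 68,"dy": 162,"dz": -45,"rx": 0,"ry": 0,"rz": -0.06,"gripper": 0.8}
    - {"dx": 84,"dy": 200,"dz": -45,"rx": 0,"ry": 0,"rz": -0.066,"gripper": 0.8}
    - {"dx": 100,"dy": 238,"dz": -45,"rx": 0,"ry": 0,"rz": -0.066,"gripper": 0.8}
    - {"dx": 114,"dy": 272,"dz": -40,"rx": 0,"ry": 0,"rz": -0.066,"gripper": 0.8}

```text
t: 15.98
eef_pos: [0.5639, -0.0856, 0.17]
ee_rot: [-3.142, -0.002, 0.06]
force: [1.4, 1.0, -1.4]
width: 0.0461
gripper_force: 14.9
```

```bash
python3 -c "
from h import *
s=arm.get_state();print(s['eef_pos'],s['q'].round(2),s['width']);go(.561,-.085,.062,3.4)"
```

```text
[ 0.56389527 -0.08561042  0.17002997] [ 0.19  0.25 -0.33  0.   -0.98  1.44] 0.046102278257818936
d [ -3.1  -0.8 108. ] rv [-0.    -0.002  0.001]
```

Call:
jog_arm:
  targets:
    - {"dx": -3,"dy": -1,"dz": 25,"rx": 0,"ry": 0,"rz": 0,"gripper": 0.8}
    - {"dx": -3,"dy": -1,"dz": 50,"rx": 0,"ry": 0,"rz": 0,"gripper": 0.8}
    - {"dx": -3,"dy": -1,"dz": 75,"rx": 0,"ry": 0,"rz": 0,"gripper": 0.8}
    - {"dx": -3,"dy": -1,"dz": 92,"rx": 0,"ry": 0,"rz": 0,"gripper": 0.8}
    - {"dx": -3,"dy": -1,"dz": 101,"rx": 0,"ry": 0,"rz": 0,"gripper": 0.8}
    - {"dx": -3,"dy": -1,"dz": 106,"rx": 0,"ry": 0,"rz": 0,"gripper": 0.8}
    - {"dx": -3,"dy": -1,"dz": 107,"rx": 0,"ry": 0,"rz": 0,"gripper": 0.8}
    - {"dx": -3,"dy": -1,"dz": 107,"rx": 0,"ry": 0,"rz": 0,"gripper": 0.2}

```text
t: 16.65
eef_pos: [0.56, -0.0825, 0.063]
ee_rot: [3.141, -0.001, 0.061]
force: [-0.8, 0.4, 0.7]
width: 0.0495
gripper_force: 0.0
```

Call:
jog_arm:
  targets:
    - {"dx": 0,"dy": 0,"dz": 0,"rx": 0,"ry": 0,"rz": 0,"gripper": 0.2}
    - {"dx": 0,"dy": 0,"dz": 0,"rx": 0,"ry": 0,"rz": 0,"gripper": 0.2}
    - {"dx": 0,"dy": 0,"dz": 0,"rx": 0,"ry": 0,"rz": 0,"gripper": 0.2}
    - {"dx": 0,"dy": 0,"dz": -15,"rx": 0,"ry": 0,"rz": 0,"gripper": 0.2}
    - {"dx": 0,"dy": 0,"dz": -40,"rx": 0,"ry": 0,"rz": 0,"gripper": 0.2}
    - {"dx": 0,"dy": 0,"dz": -75,"rx": 0,"ry": 0,"rz": 0,"gripper": 0.2}
    - {"dx": 0,"dy": 0,"dz": -110,"rx": 0,"ry": 0,"rz": 0,"gripper": 0.2}
    - {"dx": 0,"dy": 0,"dz": -120,"rx": 0,"ry": 0,"rz": 0,"gripper": 0.2}

```text
t: 17.32
eef_pos: [0.5625, -0.0825, 0.1877]
ee_rot: [3.141, -0.008, 0.061]
force: [1.2, 0.6, 0.3]
width: 0.0699
gripper_force: 0.0
```

```bash
python3 -c "
from h import *
s=arm.get_state();print(s['eef_pos'],s['ee_rot'],s['q'].round(2),s['width']);feet('scene')
go(.594,.131,.18,15)"
```

```text
[ 0.5625012  -0.08245009  0.18768194] [ 3.14108069 -0.00790037  0.061323  ] [ 0.2   0.23 -0.32  0.   -1.02  1.43] 0.0699274240467651
n651 top 0.067 c [580. 229.] size [71. 51.] ang 13 ext [542. 197.] [618. 259.]
n636 top 0.094 c [547.  17.] size [42. 36.] ang 88 ext [528.  -5.] [565.  37.]
n671 top 0.067 c [577. 123.] size [75. 49.] ang 13 ext [540.  92.] [617. 154.]
n675 top 0.094 c [559. -84.] size [37. 41.] ang 2 ext [ 540. -105.] [577. -63.]
n655 top 0.094 c [ 574. -183.] size [41. 37.] ang 87 ext [ 555. -205.] [ 593. -162.]
d [  44.2 -211.     8.1] rv [ 0.001 -0.009 -0.201]
```

Foot A stands at its place. Next is foot C (y≈0.124). I'll grip it with tool yaw 15°, so the half-turn spin goes the other way.

Call:
jog_arm:
  targets:
    - {"dx": 8,"dy": -35,"dz": 0,"rx": 0,"ry": 0,"rz": -0.05,"gripper": 0.15}
    - {"dx": 16,"dy": -70,"dz": 0,"rx": 0,"ry": 0,"rz": -0.1,"gripper": 0.15}
    - {"dx": 24,"dy": -105,"dz": 0,"rx": 0,"ry": 0,"rz": -0.15,"gripper": 0.15}
    - {"dx": 32,"dy": -140,"dz": 0,"rx": 0,"ry": 0,"rz": -0.2,"gripper": 0.15}
    - {"dx": 40,"dy": -175,"dz": 0,"rx": 0,"ry": 0,"rz": -0.2,"gripper": 0.15}
    - {"dx": 48,"dy": -211,"dz": 10,"rx": 0,"ry": 0,"rz": -0.2,"gripper": 0.15}
    - {"dx": 48,"dy": -211,"dz": 35,"rx": 0,"ry": 0,"rz": -0.2,"gripper": 0.15}
    - {"dx": 48,"dy": -211,"dz": 50,"rx": 0,"ry": 0,"rz": -0.2,"gripper": 0.15}

```text
t: 18.03
eef_pos: [0.5948, 0.1334, 0.1301]
ee_rot: [-3.141, 0.0, 0.263]
force: [-1.4, -1.1, -0.9]
width: 0.0743
gripper_force: 0.0
```

```bash
python3 -c "
from h import *
s=arm.get_state();print(s['eef_pos'],s['q'].round(2),s['width']);go(.598,.131,.045,15)"
```

```text
[0.59477179 0.1334255  0.13011611] [ 0.54  0.35 -0.29 -0.   -0.93  1.29] 0.0743271746246418
d [ 2.5  3.2 85.1] rv [-0.     0.     0.001]
```

Call:
jog_arm:
  targets:
    - {"dx": 3,"dy": 3,"dz": 20,"rx": 0,"ry": 0,"rz": 0,"gripper": 0.15}
    - {"dx": 3,"dy": 3,"dz": 45,"rx": 0,"ry": 0,"rz": 0,"gripper": 0.15}
    - {"dx": 3,"dy": 3,"dz": 65,"rx": 0,"ry": 0,"rz": 0,"gripper": 0.15}
    - {"dx": 3,"dy": 3,"dz": 78,"rx": 0,"ry": 0,"rz": 0,"gripper": 0.15}
    - {"dx": 3,"dy": 3,"dz": 84,"rx": 0,"ry": 0,"rz": 0,"gripper": 0.15}
    - {"dx": 3,"dy": 3,"dz": 85,"rx": 0,"ry": 0,"rz": 0,"gripper": 0.15}
    - {"dx": 3,"dy": 3,"dz": 85,"rx": 0,"ry": 0,"rz": 0,"gripper": 0.8}
    - {"dx": 3,"dy": 3,"dz": 85,"rx": 0,"ry": 0,"rz": 0,"gripper": 0.8}

```text
t: 18.7
eef_pos: [0.5994, 0.1292, 0.0478]
ee_rot: [-3.141, -0.002, 0.26]
force: [0.0, -0.4, 0.5]
width: 0.0662
gripper_force: 0.0
```

Call:
jog_arm:
  force: 20
  targets:
    - {"dx": 0,"dy": 0,"dz": 0,"rx": 0,"ry": 0,"rz": 0,"gripper": 0.8}
    - {"dx": 0,"dy": 0,"dz": 0,"rx": 0,"ry": 0,"rz": 0,"gripper": 0.8}
    - {"dx": 0,"dy": 0,"dz": 0,"rx": 0,"ry": 0,"rz": 0,"gripper": 0.8}
    - {"dx": 0,"dy": 0,"dz": 0,"rx": 0,"ry": 0,"rz": 0,"gripper": 0.8}
    - {"dx": 0,"dy": 0,"dz": -25,"rx": 0,"ry": 0,"rz": 0,"gripper": 0.8}
    - {"dx": 0,"dy": 0,"dz": -60,"rx": 0,"ry": 0,"rz": 0,"gripper": 0.8}
    - {"dx": 0,"dy": 0,"dz": -100,"rx": 0,"ry": 0,"rz": 0,"gripper": 0.8}
    - {"dx": 0,"dy": 0,"dz": -140,"rx": 0,"ry": 0,"rz": 0,"gripper": 0.8}

```text
t: 19.37
eef_pos: [0.5979, 0.1285, 0.1878]
ee_rot: [3.141, 0.002, 0.26]
force: [1.6, 0.8, -1.4]
width: 0.0423
gripper_force: 19.9
```

```bash
python3 -c "
from h import *
s=arm.get_state();print(s['eef_pos'],s['q'].round(2),s['width']);go(.46,.19,.20,0)"
```

```text
[0.59791699 0.12847866 0.18782781] [ 0.53  0.3  -0.22 -0.   -1.06  1.3 ] 0.04225118629659702
d [-117.5  -94.9  -12. ] rv [0.001 0.002 0.26 ]
```

Call:
jog_arm:
  targets:
    - {"dx": -20,"dy": -16,"dz": -12,"rx": 0,"ry": 0,"rz": 0.12,"gripper": 0.8}
    - {"dx": -40,"dy": -32,"dz": -12,"rx": 0,"ry": 0,"rz": 0.24,"gripper": 0.8}
    - {"dx": -60,"dy": -48,"dz": -12,"rx": 0,"ry": 0,"rz": 0.36,"gripper": 0.8}
    - {"dx": -80,"dy": -64,"dz": -12,"rx": 0,"ry": 0,"rz": 0.48,"gripper": 0.8}
    - {"dx": -100,"dy": -80,"dz": -12,"rx": 0,"ry": 0,"rz": 0.6,"gripper": 0.8}
    - {"dx": -118,"dy": -95,"dz": -12,"rx": 0,"ry": 0,"rz": 0.72,"gripper": 0.8}
    - {"dx": -118,"dy": -95,"dz": -12,"rx": 0,"ry": 0,"rz": 0.84,"gripper": 0.8}
    - {"dx": -118,"dy": -95,"dz": -12,"rx": 0,"ry": 0,"rz": 0.96,"gripper": 0.8}

```text
t: 20.03
eef_pos: [0.4589, 0.1907, 0.1992]
ee_rot: [-3.141, 0.0, -0.704]
force: [0.0, 0.2, -0.5]
width: 0.0424
gripper_force: 19.9
```

Call:
jog_arm:
  targets:
    - {"dx": 0,"dy": 0,"dz": 0,"rx": 0,"ry": 0,"rz": 0.12,"gripper": 0.8}
    - {"dx": 0,"dy": 0,"dz": 0,"rx": 0,"ry": 0,"rz": 0.24,"gripper": 0.8}
    - {"dx": 0,"dy": 0,"dz": 0,"rx": 0,"ry": 0,"rz": 0.36,"gripper": 0.8}
    - {"dx": 0,"dy": 0,"dz": 0,"rx": 0,"ry": 0,"rz": 0.48,"gripper": 0.8}
    - {"dx": 0,"dy": 0,"dz": 0,"rx": 0,"ry": 0,"rz": 0.6,"gripper": 0.8}
    - {"dx": 0,"dy": 0,"dz": 0,"rx": 0,"ry": 0,"rz": 0.72,"gripper": 0.8}
    - {"dx": 0,"dy": 0,"dz": 0,"rx": 0,"ry": 0,"rz": 0.84,"gripper": 0.8}
    - {"dx": 0,"dy": 0,"dz": 0,"rx": 0,"ry": 0,"rz": 0.96,"gripper": 0.8}

```text
t: 20.7
eef_pos: [0.4599, 0.1901, 0.1987]
ee_rot: [3.141, -0.0, -1.666]
force: [0.6, 0.8, -1.4]
width: 0.0423
gripper_force: 19.9
```

Call:
jog_arm:
  targets:
    - {"dx": 0,"dy": 0,"dz": 0,"rx": 0,"ry": 0,"rz": 0.12,"gripper": 0.8}
    - {"dx": 0,"dy": 0,"dz": 0,"rx": 0,"ry": 0,"rz": 0.24,"gripper": 0.8}
    - {"dx": 0,"dy": 0,"dz": 0,"rx": 0,"ry": 0,"rz": 0.36,"gripper": 0.8}
    - {"dx": 0,"dy": 0,"dz": 0,"rx": 0,"ry": 0,"rz": 0.48,"gripper": 0.8}
    - {"dx": 0,"dy": 0,"dz": 0,"rx": 0,"ry": 0,"rz": 0.6,"gripper": 0.8}
    - {"dx": 0,"dy": 0,"dz": 0,"rx": 0,"ry": 0,"rz": 0.72,"gripper": 0.8}
    - {"dx": 0,"dy": 0,"dz": 0,"rx": 0,"ry": 0,"rz": 0.84,"gripper": 0.8}
    - {"dx": 0,"dy": 0,"dz": 0,"rx": 0,"ry": 0,"rz": 0.96,"gripper": 0.8}

```text
t: 21.37
eef_pos: [0.4599, 0.1901, 0.1987]
ee_rot: [3.141, -0.001, -2.626]
force: [-1.2, -0.3, -0.8]
width: 0.0421
gripper_force: 19.9
```

Call:
jog_arm:
  targets:
    - {"dx": 0,"dy": 0,"dz": 0,"rx": 0,"ry": 0,"rz": 0.12,"gripper": 0.8}
    - {"dx": 0,"dy": 0,"dz": 0,"rx": 0,"ry": 0,"rz": 0.24,"gripper": 0.8}
    - {"dx": 0,"dy": 0,"dz": 0,"rx": 0,"ry": 0,"rz": 0.36,"gripper": 0.8}
    - {"dx": 0,"dy": 0,"dz": 0,"rx": 0,"ry": 0,"rz": 0.48,"gripper": 0.8}
    - {"dx": 0,"dy": 0,"dz": 0,"rx": 0,"ry": 0,"rz": 0.52,"gripper": 0.8}
    - {"dx": 0,"dy": 0,"dz": 0,"rx": 0,"ry": 0,"rz": 0.52,"gripper": 0.8}
    - {"dx": 0,"dy": 0,"dz": 0,"rx": 0,"ry": 0,"rz": 0.52,"gripper": 0.8}
    - {"dx": 0,"dy": 0,"dz": 0,"rx": 0,"ry": 0,"rz": 0.52,"gripper": 0.8}

```text
t: 22.03
eef_pos: [0.4601, 0.1902, 0.1988]
ee_rot: [-3.142, -0.0, -3.138]
force: [0.8, 0.2, -0.9]
width: 0.0424
gripper_force: 19.9
```

Call:
jog_arm:
  targets:
    - {"dx": 0,"dy": 0,"dz": 0,"rx": 0,"ry": 0.1,"rz": 0,"gripper": 0.8}
    - {"dx": 0,"dy": 0,"dz": 0,"rx": 0,"ry": 0.2,"rz": 0,"gripper": 0.8}
    - {"dx": 0,"dy": 0,"dz": 0,"rx": 0,"ry": 0.3,"rz": 0,"gripper": 0.8}
    - {"dx": 0,"dy": 0,"dz": 0,"rx": 0,"ry": 0.4,"rz": 0,"gripper": 0.8}
    - {"dx": 0,"dy": 0,"dz": 0,"rx": 0,"ry": 0.5,"rz": 0,"gripper": 0.8}
    - {"dx": 0,"dy": 0,"dz": 0,"rx": 0,"ry": 0.6,"rz": 0,"gripper": 0.8}
    - {"dx": 0,"dy": 0,"dz": 0,"rx": 0,"ry": 0.7,"rz": 0,"gripper": 0.8}
    - {"dx": 0,"dy": 0,"dz": 0,"rx": 0,"ry": 0.8,"rz": 0,"gripper": 0.8}

```text
t: 22.7
eef_pos: [0.4612, 0.1904, 0.1989]
ee_rot: [3.139, -0.804, -3.137]
force: [-0.4, 0.4, -1.4]
width: 0.0426
gripper_force: 19.9
```

```bash
python3 -c "
from h import *
s=arm.get_state();M=Ro.from_euler('xyz',s['ee_rot']).as_matrix();print(s['eef_pos'],s['ee_rot'],s['q'].round(2),M.round(2),M.T@(np.array([.437,.19,.095])-s['eef_pos'])*1000)"
```

```text
[0.46116069 0.19038231 0.19893885] [ 3.13888942 -0.80350938 -3.13695077] [ 0.5   0.58  0.15 -0.37 -1.86 -2.04] [[-0.69 -0.   -0.72]
 [-0.    1.   -0.  ]
 [ 0.72  0.   -0.69]] [-58.04180372  -0.51221578  89.54359994]
```

Call:
jog_arm:
  targets:
    - {"dx": 0,"dy": 0,"dz": 0,"rx": 0,"ry": 0.1,"rz": 0,"gripper": 0.8}
    - {"dx": 0,"dy": 0,"dz": 0,"rx": 0,"ry": 0.2,"rz": 0,"gripper": 0.8}
    - {"dx": 0,"dy": 0,"dz": 0,"rx": 0,"ry": 0.3,"rz": 0,"gripper": 0.8}
    - {"dx": -10,"dy": 0,"dz": 14,"rx": 0,"ry": 0.4,"rz": 0,"gripper": 0.8}
    - {"dx": -23,"dy": 0,"dz": 32,"rx": 0,"ry": 0.42,"rz": 0,"gripper": 0.8}
    - {"dx": -38,"dy": 0,"dz": 53,"rx": 0,"ry": 0.42,"rz": 0,"gripper": 0.8}
    - {"dx": -52,"dy": 0,"dz": 73,"rx": 0,"ry": 0.42,"rz": 0,"gripper": 0.8}
    - {"dx": -60,"dy": 0,"dz": 83,"rx": 0,"ry": 0.42,"rz": 0,"gripper": 0.8}

```text
t: 23.37
eef_pos: [0.4414, 0.1901, 0.0947]
ee_rot: [-3.14, -1.224, -3.141]
force: [0.5, 0.2, -1.2]
width: 0.0424
gripper_force: 19.9
```

Call:
jog_arm:
  targets:
    - {"dx": -1,"dy": 0,"dz": 0.4,"rx": 0,"ry": 0,"rz": 0,"gripper": 0.8}
    - {"dx": -2,"dy": 0,"dz": 0.8,"rx": 0,"ry": 0,"rz": 0,"gripper": 0.8}
    - {"dx": -3,"dy": 0,"dz": 1.1,"rx": 0,"ry": 0,"rz": 0,"gripper": 0.8}
    - {"dx": -4,"dy": 0,"dz": 1.4,"rx": 0,"ry": 0,"rz": 0,"gripper": 0.8}
    - {"dx": -5,"dy": 0,"dz": 1.8,"rx": 0,"ry": 0,"rz": 0,"gripper": 0.8}
    - {"dx": -5,"dy": 0,"dz": 1.8,"rx": 0,"ry": 0,"rz": 0,"gripper": 0.8}
    - {"dx": -5,"dy": 0,"dz": 1.8,"rx": 0,"ry": 0,"rz": 0,"gripper": 0.8}
    - {"dx": -5,"dy": 0,"dz": 1.8,"rx": 0,"ry": 0,"rz": 0,"gripper": 0.8}

```text
t: 24.03
eef_pos: [0.4427, 0.1903, 0.0931]
ee_rot: [3.141, -1.219, -3.139]
force: [0.5, 0.3, -1.9]
width: 0.0426
gripper_force: 19.9
```

Call:
jog_arm:
  targets:
    - {"dx": -1,"dy": 0,"dz": 0.4,"rx": 0,"ry": 0,"rz": 0,"gripper": 0.8}
    - {"dx": -2,"dy": 0,"dz": 0.8,"rx": 0,"ry": 0,"rz": 0,"gripper": 0.8}
    - {"dx": -3,"dy": 0,"dz": 1.1,"rx": 0,"ry": 0,"rz": 0,"gripper": 0.8}
    - {"dx": -4,"dy": 0,"dz": 1.4,"rx": 0,"ry": 0,"rz": 0,"gripper": 0.8}
    - {"dx": -5,"dy": 0,"dz": 1.8,"rx": 0,"ry": 0,"rz": 0,"gripper": 0.8}
    - {"dx": -5,"dy": 0,"dz": 1.8,"rx": 0,"ry": 0,"rz": 0,"gripper": 0.8}
    - {"dx": -5,"dy": 0,"dz": 1.8,"rx": 0,"ry": 0,"rz": 0,"gripper": 0.8}
    - {"dx": -5,"dy": 0,"dz": 1.8,"rx": 0,"ry": 0,"rz": 0,"gripper": 0.8}

```text
t: 24.7
eef_pos: [0.4425, 0.1901, 0.0888]
ee_rot: [3.14, -1.221, -3.137]
force: [1.7, 0.8, 7.9]
width: 0.0424
gripper_force: 20.1
```

Contact at z≈0.089 m. I'll release, lift off and untilt.

Call:
jog_arm:
  force: 3
  targets:
    - {"dx": 0,"dy": 0,"dz": 0,"rx": 0,"ry": 0,"rz": 0,"gripper": 0.8}
    - {"dx": 0,"dy": 0,"dz": 0,"rx": 0,"ry": 0,"rz": 0,"gripper": 0.8}
    - {"dx": 0,"dy": 0,"dz": 0,"rx": 0,"ry": 0,"rz": 0,"gripper": 0.1}
    - {"dx": 0,"dy": 0,"dz": 0,"rx": 0,"ry": 0,"rz": 0,"gripper": 0.1}
    - {"dx": 0,"dy": 0,"dz": 0,"rx": 0,"ry": 0,"rz": 0,"gripper": 0.1}
    - {"dx": 0,"dy": 0,"dz": 0,"rx": 0,"ry": 0,"rz": 0,"gripper": 0.1}
    - {"dx": 0,"dy": 0,"dz": 0,"rx": 0,"ry": 0,"rz": 0,"gripper": 0.1}
    - {"dx": 0,"dy": 0,"dz": 0,"rx": 0,"ry": 0,"rz": 0,"gripper": 0.1}

```text
t: 25.37
eef_pos: [0.4426, 0.1904, 0.0872]
ee_rot: [3.142, -1.22, -3.14]
force: [-0.2, -0.6, -0.4]
width: 0.0762
gripper_force: 0.0
```

Call:
jog_arm:
  targets:
    - {"dx": 20,"dy": 0,"dz": -7,"rx": 0,"ry": 0,"rz": 0,"gripper": 0.1}
    - {"dx": 45,"dy": 0,"dz": -16,"rx": 0,"ry": 0,"rz": 0,"gripper": 0.1}
    - {"dx": 75,"dy": 0,"dz": -27,"rx": 0,"ry": 0,"rz": 0,"gripper": 0.1}
    - {"dx": 105,"dy": 0,"dz": -38,"rx": 0,"ry": 0,"rz": 0,"gripper": 0.1}
    - {"dx": 112,"dy": 0,"dz": -41,"rx": 0,"ry": -0.12,"rz": 0,"gripper": 0.1}
    - {"dx": 112,"dy": 0,"dz": -41,"rx": 0,"ry": -0.24,"rz": 0,"gripper": 0.1}
    - {"dx": 112,"dy": 0,"dz": -41,"rx": 0,"ry": -0.36,"rz": 0,"gripper": 0.1}
    - {"dx": 112,"dy": 0,"dz": -41,"rx": 0,"ry": -0.48,"rz": 0,"gripper": 0.1}

```text
t: 26.03
eef_pos: [0.4437, 0.1903, 0.207]
ee_rot: [3.14, -0.733, -3.139]
force: [-0.7, 0.8, 0.5]
width: 0.0792
gripper_force: 0.0
```

Call:
jog_arm:
  targets:
    - {"dx": 0,"dy": 0,"dz": 0,"rx": 0,"ry": -0.12,"rz": 0,"gripper": 0.25}
    - {"dx": 0,"dy": 0,"dz": 0,"rx": 0,"ry": -0.24,"rz": 0,"gripper": 0.25}
    - {"dx": 0,"dy": 0,"dz": 0,"rx": 0,"ry": -0.36,"rz": 0,"gripper": 0.25}
    - {"dx": 0,"dy": 0,"dz": 0,"rx": 0,"ry": -0.48,"rz": 0,"gripper": 0.25}
    - {"dx": 0,"dy": 0,"dz": 0,"rx": 0,"ry": -0.6,"rz": 0,"gripper": 0.25}
    - {"dx": 0,"dy": 0,"dz": 0,"rx": 0,"ry": -0.74,"rz": 0,"gripper": 0.25}
    - {"dx": 0,"dy": 0,"dz": 0,"rx": 0,"ry": -0.74,"rz": 0,"gripper": 0.25}
    - {"dx": 0,"dy": 0,"dz": 0,"rx": 0,"ry": -0.74,"rz": 0,"gripper": 0.25}

```text
t: 26.7
eef_pos: [0.4405, 0.1897, 0.2074]
ee_rot: [3.141, 0.002, -3.137]
force: [1.2, 0.2, 0.2]
width: 0.0658
gripper_force: 0.0
```

```bash
python3 -c "
from h import *
s=arm.get_state();print(s['eef_pos'],s['ee_rot'],s['q'].round(2));feet('scene');go(.455,.19,.06,0)"
```

```text
[0.44049796 0.18970138 0.20740763] [ 3.14062612e+00  1.57859207e-03 -3.13720185e+00] [ 0.82  0.07 -0.47  0.   -1.04 -2.39]
n548 top 0.094 c [465. 187.] size [41. 43.] ang 0 ext [444. 166.] [485. 209.]
n651 top 0.067 c [579. 230.] size [72. 51.] ang 15 ext [541. 197.] [618. 261.]
n634 top 0.094 c [547.  16.] size [39. 41.] ang 1 ext [527.  -4.] [566.  37.]
n670 top 0.094 c [559. -84.] size [37. 41.] ang 6 ext [ 539. -106.] [577. -62.]
n649 top 0.094 c [ 574. -183.] size [41. 38.] ang 86 ext [ 555. -204.] [ 593. -163.]
d [-13.2  -0.7 147.5] rv [0.001 0.    0.004]
```

Foot C stands at (0.463, 0.188). Regrasp from above.

Call:
jog_arm:
  targets:
    - {"dx": -20,"dy": -1,"dz": 25,"rx": 0,"ry": 0,"rz": 0,"gripper": 0.25}
    - {"dx": -20,"dy": -1,"dz": 50,"rx": 0,"ry": 0,"rz": 0,"gripper": 0.25}
    - {"dx": -20,"dy": -1,"dz": 75,"rx": 0,"ry": 0,"rz": 0,"gripper": 0.25}
    - {"dx": -20,"dy": -1,"dz": 100,"rx": 0,"ry": 0,"rz": 0,"gripper": 0.25}
    - {"dx": -20,"dy": -1,"dz": 125,"rx": 0,"ry": 0,"rz": 0,"gripper": 0.25}
    - {"dx": -20,"dy": -1,"dz": 140,"rx": 0,"ry": 0,"rz": 0,"gripper": 0.25}
    - {"dx": -20,"dy": -1,"dz": 145,"rx": 0,"ry": 0,"rz": 0,"gripper": 0.25}
    - {"dx": -20,"dy": -1,"dz": 145,"rx": 0,"ry": 0,"rz": 0,"gripper": 0.8}

```text
t: 27.42
eef_pos: [0.463, 0.189, 0.0599]
ee_rot: [-3.139, -0.003, -3.141]
force: [0.3, 1.2, -1.0]
width: 0.0628
gripper_force: 0.0
```

Call:
jog_arm:
  force: 15
  targets:
    - {"dx": 0,"dy": 0,"dz": 0,"rx": 0,"ry": 0,"rz": 0,"gripper": 0.8}
    - {"dx": 0,"dy": 0,"dz": 0,"rx": 0,"ry": 0,"rz": 0,"gripper": 0.8}
    - {"dx": 0,"dy": 0,"dz": 0,"rx": 0,"ry": 0,"rz": 0,"gripper": 0.8}
    - {"dx": 0,"dy": 0,"dz": 0,"rx": 0,"ry": 0,"rz": 0,"gripper": 0.8}
    - {"dx": 0,"dy": 0,"dz": 0,"rx": 0,"ry": 0,"rz": 0,"gripper": 0.8}
    - {"dx": 0,"dy": 0,"dz": -30,"rx": 0,"ry": 0,"rz": 0,"gripper": 0.8}
    - {"dx": 0,"dy": 0,"dz": -65,"rx": 0,"ry": 0,"rz": 0,"gripper": 0.8}
    - {"dx": 0,"dy": 0,"dz": -95,"rx": 0,"ry": 0,"rz": 0,"gripper": 0.8}

```text
t: 28.08
eef_pos: [0.4622, 0.1891, 0.1583]
ee_rot: [-3.141, -0.0, -3.14]
force: [1.7, 0.4, -1.0]
width: 0.0469
gripper_force: 14.9
```

```bash
python3 -c "
from h import *
s=arm.get_state();print(s['eef_pos'],s['q'].round(2),s['width']);go(.560,.104,.155,3.4)
f=grab('scene','s6');g=f['frame'];V=[];L=[]
import numpy as np
# line in the scene view: predicted from top fit, measure dark offset along x
W=cv2.cvtColor(g,cv2.COLOR_RGB2GRAY).astype(float)
for y in np.arange(-.25,.26,.01):
    x0=.5856-.0604*y; xs=np.arange(x0-.012,x0+.02,.0005); p=proj(f,np.c_[xs,np.full_like(xs,y),np.full_like(xs,.018)])
    v=cv2.remap(W.astype(np.float32),p[:,0].astype(np.float32)[None],p[:,1].astype(np.float32)[None],cv2.INTER_LINEAR)[0]
    i=v.argmin(); L.append((round(y,2),round((xs[i]-x0)*1000,1),int(v[i]),int(np.median(v))))
print(L)"
```

```text
[0.46221202 0.18906875 0.15827683] [ 0.78  0.15 -0.49  0.   -0.93 -2.35] 0.04690651680684021
d [-97.6 -85.3   3.3] rv [-0.    -0.    -0.057]
[(np.float64(-0.25), np.float64(1.5), 57, 138), (np.float64(-0.24), np.float64(-1.0), 49, 103), (np.float64(-0.23), np.float64(-0.5), 43, 102), (np.float64(-0.22), np.float64(-0.0), 43, 102), (np.float64(-0.21), np.float64(0.5), 38, 96), (np.float64(-0.2), np.float64(1.0), 43, 86), (np.float64(-0.19), np.float64(1.5), 47, 88), (np.float64(-0.18), np.float64(-1.5), 47, 79), (np.float64(-0.17), np.float64(-1.0), 33, 92), (np.float64(-0.16), np.float64(-0.5), 36, 88), (np.float64(-0.15), np.float64(-0.0), 36, 101), (np.float64(-0.14), np.float64(0.5), 38, 101), (np.float64(-0.13), np.float64(1.0), 40, 98), (np.float64(-0.12), np.float64(1.0), 55, 101), (np.float64(-0.11), np.float64(0.5), 55, 103), (np.float64(-0.1), np.float64(1.0), 56, 102), (np.float64(-0.09), np.float64(-0.5), 57, 103), (np.float64(-0.08), np.float64(-0.5), 50, 103), (np.float64(-0.07), np.float64(-1.0), 52, 103), (np.float64(-0.06), np.float64(-0.5), 45, 103), (np.float64(-0.0
[... 725 characters left out ...]
87), (np.float64(0.11), np.float64(-0.0), 76, 187), (np.float64(0.12), np.float64(-0.5), 89, 191), (np.float64(0.13), np.float64(-0.5), 87, 190), (np.float64(0.14), np.float64(-1.0), 99, 191), (np.float64(0.15), np.float64(-0.0), 99, 191), (np.float64(0.16), np.float64(-1.0), 111, 190), (np.float64(0.17), np.float64(-12.0), 91, 136), (np.float64(0.18), np.float64(1.0), 56, 99), (np.float64(0.19), np.float64(2.0), 55, 100), (np.float64(0.2), np.float64(1.5), 57, 101), (np.float64(0.21), np.float64(-1.0), 61, 77), (np.float64(0.22), np.float64(-5.5), 65, 67), (np.float64(0.23), np.float64(16.0), 66, 68), (np.float64(0.24), np.float64(5.0), 70, 71), (np.float64(0.25), np.float64(20.0), 63, 69)]
```

Call:
jog_arm:
  targets:
    - {"dx": -30,"dy": -24,"dz": -5,"rx": 0,"ry": 0,"rz": -0.03,"gripper": 0.8}
    - {"dx": -60,"dy": -48,"dz": -5,"rx": 0,"ry": 0,"rz": -0.06,"gripper": 0.8}
    - {"dx": -90,"dy": -72,"dz": -5,"rx": 0,"ry": 0,"rz": -0.06,"gripper": 0.8}
    - {"dx": -108,"dy": -87,"dz": 0,"rx": 0,"ry": 0,"rz": -0.06,"gripper": 0.8}
    - {"dx": -108,"dy": -87,"dz": 30,"rx": 0,"ry": 0,"rz": -0.06,"gripper": 0.8}
    - {"dx": -108,"dy": -87,"dz": 60,"rx": 0,"ry": 0,"rz": -0.06,"gripper": 0.8}
    - {"dx": -108,"dy": -87,"dz": 80,"rx": 0,"ry": 0,"rz": -0.06,"gripper": 0.8}
    - {"dx": -108,"dy": -87,"dz": 92,"rx": 0,"ry": 0,"rz": -0.06,"gripper": 0.8}

```text
t: 28.8
eef_pos: [0.5691, 0.1015, 0.0618]
ee_rot: [-3.14, -0.004, -3.081]
force: [-5.5, -3.7, 25.1]
width: 0.0466
gripper_force: 15.9
```

Call:
jog_arm:
  targets:
    - {"dx": 0,"dy": 0,"dz": 2,"rx": 0,"ry": 0,"rz": 0,"gripper": 0.8}
    - {"dx": 0,"dy": 0,"dz": 4,"rx": 0,"ry": 0,"rz": 0,"gripper": 0.8}
    - {"dx": 0,"dy": 0,"dz": 4.5,"rx": 0,"ry": 0,"rz": 0,"gripper": 0.8}
    - {"dx": 0,"dy": 0,"dz": 4.5,"rx": 0,"ry": 0,"rz": 0,"gripper": 0.2}
    - {"dx": 0,"dy": 0,"dz": 4.5,"rx": 0,"ry": 0,"rz": 0,"gripper": 0.2}
    - {"dx": 0,"dy": 0,"dz": 4.5,"rx": 0,"ry": 0,"rz": 0,"gripper": 0.2}
    - {"dx": 0,"dy": 0,"dz": 4.5,"rx": 0,"ry": 0,"rz": 0,"gripper": 0.2}
    - {"dx": 0,"dy": 0,"dz": 4.5,"rx": 0,"ry": 0,"rz": 0,"gripper": 0.2}

```text
t: 29.47
eef_pos: [0.5709, 0.1027, 0.0602]
ee_rot: [3.141, 0.0, -3.08]
force: [-0.2, -0.3, 1.5]
width: 0.0687
gripper_force: 0.0
```

Call:
jog_arm:
  targets:
    - {"dx": 0,"dy": 0,"dz": -15,"rx": 0,"ry": 0,"rz": 0,"gripper": 0.2}
    - {"dx": 0,"dy": 0,"dz": -40,"rx": 0,"ry": 0,"rz": 0,"gripper": 0.2}
    - {"dx": 0,"dy": 0,"dz": -75,"rx": 0,"ry": 0,"rz": 0,"gripper": 0.15}
    - {"dx": 0,"dy": 0,"dz": -100,"rx": 0,"ry": 0,"rz": 0,"gripper": 0.15}
    - {"dx": 0,"dy": 0,"dz": -110,"rx": 0,"ry": 0,"rz": -0.05,"gripper": 0.15}
    - {"dx": 0,"dy": 0,"dz": -110,"rx": 0,"ry": 0,"rz": -0.1,"gripper": 0.15}
    - {"dx": 0,"dy": 0,"dz": -110,"rx": 0,"ry": 0,"rz": -0.15,"gripper": 0.15}
    - {"dx": 0,"dy": 0,"dz": -110,"rx": 0,"ry": 0,"rz": -0.2,"gripper": 0.15}

```text
t: 30.13
eef_pos: [0.5708, 0.1027, 0.1706]
ee_rot: [3.141, 0.001, -2.877]
force: [-0.9, 0.4, -0.3]
width: 0.0745
gripper_force: 0.0
```

```bash
python3 -c "
from h import *
s=arm.get_state();print(s['eef_pos'],s['ee_rot'],s['q'].round(2),s['width']);feet('scene')
c=np.array([.5745,.230]);a=np.radians(16);p=c+.026*np.array([np.cos(a),np.sin(a)]);print(p);go(*p,.13,16)"
```

```text
[0.57080595 0.10268004 0.17055095] [ 3.14121549e+00  8.82518341e-04 -2.87734531e+00] [ 0.51  0.27 -0.31 -0.   -0.99 -1.82] 0.07447286429043427
n651 top 0.067 c [580. 229.] size [74. 53.] ang 13 ext [541. 197.] [617. 261.]
n681 top 0.094 c [572. 100.] size [38. 42.] ang 5 ext [551.  79.] [592. 122.]
n636 top 0.094 c [545.  17.] size [41. 37.] ang 87 ext [526.  -4.] [564.  38.]
n677 top 0.095 c [558. -84.] size [38. 41.] ang 5 ext [ 540. -105.] [577. -62.]
n651 top 0.095 c [ 574. -183.] size [41. 40.] ang 88 ext [ 554. -204.] [ 594. -162.]
[0.5994928  0.23716657]
d [-63.3 122.1  40.4] rv [ 0.     0.    -0.011]
```

Foot C stands. Now foot B.

Call:
jog_arm:
  targets:
    - {"dx": -18,"dy": 34,"dz": 0,"rx": 0,"ry": 0,"rz": 0,"gripper": 0.15}
    - {"dx": -36,"dy": 70,"dz": 0,"rx": 0,"ry": 0,"rz": -0.01,"gripper": 0.15}
    - {"dx": -52,"dy": 102,"dz": 0,"rx": 0,"ry": 0,"rz": -0.01,"gripper": 0.15}
    - {"dx": -63,"dy": 122,"dz": 20,"rx": 0,"ry": 0,"rz": -0.01,"gripper": 0.15}
    - {"dx": -63,"dy": 122,"dz": 40,"rx": 0,"ry": 0,"rz": -0.01,"gripper": 0.15}
    - {"dx": -63,"dy": 122,"dz": 40,"rx": 0,"ry": 0,"rz": -0.01,"gripper": 0.15}
    - {"dx": -63,"dy": 122,"dz": 40,"rx": 0,"ry": 0,"rz": -0.01,"gripper": 0.15}
    - {"dx": -63,"dy": 122,"dz": 40,"rx": 0,"ry": 0,"rz": -0.01,"gripper": 0.15}

```text
t: 30.85
eef_pos: [0.6003, 0.2363, 0.1309]
ee_rot: [-3.141, 0.0, -2.87]
force: [0.2, -0.2, 0.0]
width: 0.0747
gripper_force: 0.0
```

Call:
jog_arm:
  targets:
    - {"dx": 0,"dy": 0,"dz": 20,"rx": 0,"ry": 0,"rz": 0,"gripper": 0.15}
    - {"dx": 0,"dy": 0,"dz": 45,"rx": 0,"ry": 0,"rz": 0,"gripper": 0.15}
    - {"dx": 0,"dy": 0,"dz": 65,"rx": 0,"ry": 0,"rz": 0,"gripper": 0.15}
    - {"dx": 0,"dy": 0,"dz": 78,"rx": 0,"ry": 0,"rz": 0,"gripper": 0.15}
    - {"dx": 0,"dy": 0,"dz": 83,"rx": 0,"ry": 0,"rz": 0,"gripper": 0.15}
    - {"dx": 0,"dy": 0,"dz": 84,"rx": 0,"ry": 0,"rz": 0,"gripper": 0.15}
    - {"dx": 0,"dy": 0,"dz": 84,"rx": 0,"ry": 0,"rz": 0,"gripper": 0.8}
    - {"dx": 0,"dy": 0,"dz": 84,"rx": 0,"ry": 0,"rz": 0,"gripper": 0.8}

```text
t: 31.52
eef_pos: [0.601, 0.237, 0.0478]
ee_rot: [3.141, 0.002, -2.87]
force: [0.4, -0.1, -0.4]
width: 0.0665
gripper_force: 0.0
```

Call:
jog_arm:
  force: 20
  targets:
    - {"dx": 0,"dy": 0,"dz": 0,"rx": 0,"ry": 0,"rz": 0,"gripper": 0.8}
    - {"dx": 0,"dy": 0,"dz": 0,"rx": 0,"ry": 0,"rz": 0,"gripper": 0.8}
    - {"dx": 0,"dy": 0,"dz": 0,"rx": 0,"ry": 0,"rz": 0,"gripper": 0.8}
    - {"dx": 0,"dy": 0,"dz": 0,"rx": 0,"ry": 0,"rz": 0,"gripper": 0.8}
    - {"dx": 0,"dy": 0,"dz": -25,"rx": 0,"ry": 0,"rz": 0,"gripper": 0.8}
    - {"dx": 0,"dy": 0,"dz": -60,"rx": 0,"ry": 0,"rz": 0,"gripper": 0.8}
    - {"dx": 0,"dy": 0,"dz": -100,"rx": 0,"ry": 0,"rz": 0,"gripper": 0.8}
    - {"dx": 0,"dy": 0,"dz": -140,"rx": 0,"ry": 0,"rz": 0,"gripper": 0.8}

```text
t: 32.18
eef_pos: [0.5994, 0.2363, 0.187]
ee_rot: [-3.141, -0.002, -2.87]
force: [0.9, 0.7, 0.1]
width: 0.0421
gripper_force: 20.0
```

```bash
python3 -c "
from h import *
s=arm.get_state();print(s['eef_pos'],s['ee_rot'],s['q'].round(2),s['width']);go(.46,.222,.20,0)"
```

```text
[0.59935944 0.23627052 0.18703284] [-3.14090367e+00 -1.89632531e-03 -2.86975311e+00] [ 0.68  0.35 -0.14 -0.   -1.08 -1.98] 0.042094229650289534
d [138.1  23.7 -12.7] rv [-0.001 -0.002  0.272]
```

Call:
jog_arm:
  targets:
    - {"dx": 20,"dy": 3,"dz": -13,"rx": 0,"ry": 0,"rz": -0.12,"gripper": 0.8}
    - {"dx": 44,"dy": 7,"dz": -13,"rx": 0,"ry": 0,"rz": -0.24,"gripper": 0.8}
    - {"dx": 68,"dy": 11,"dz": -13,"rx": 0,"ry": 0,"rz": -0.36,"gripper": 0.8}
    - {"dx": 92,"dy": 15,"dz": -13,"rx": 0,"ry": 0,"rz": -0.48,"gripper": 0.8}
    - {"dx": 116,"dy": 19,"dz": -13,"rx": 0,"ry": 0,"rz": -0.6,"gripper": 0.8}
    - {"dx": 138,"dy": 24,"dz": -13,"rx": 0,"ry": 0,"rz": -0.72,"gripper": 0.8}
    - {"dx": 138,"dy": 24,"dz": -13,"rx": 0,"ry": 0,"rz": -0.84,"gripper": 0.8}
    - {"dx": 138,"dy": 24,"dz": -13,"rx": 0,"ry": 0,"rz": -0.96,"gripper": 0.8}

```text
t: 32.85
eef_pos: [0.4593, 0.2226, 0.1996]
ee_rot: [3.142, 0.001, -1.903]
force: [0.2, 0.0, -1.6]
width: 0.0424
gripper_force: 20.0
```

Call:
jog_arm:
  targets:
    - {"dx": 0,"dy": 0,"dz": 0,"rx": 0,"ry": 0,"rz": -0.12,"gripper": 0.8}
    - {"dx": 0,"dy": 0,"dz": 0,"rx": 0,"ry": 0,"rz": -0.24,"gripper": 0.8}
    - {"dx": 0,"dy": 0,"dz": 0,"rx": 0,"ry": 0,"rz": -0.36,"gripper": 0.8}
    - {"dx": 0,"dy": 0,"dz": 0,"rx": 0,"ry": 0,"rz": -0.48,"gripper": 0.8}
    - {"dx": 0,"dy": 0,"dz": 0,"rx": 0,"ry": 0,"rz": -0.6,"gripper": 0.8}
    - {"dx": 0,"dy": 0,"dz": 0,"rx": 0,"ry": 0,"rz": -0.72,"gripper": 0.8}
    - {"dx": 0,"dy": 0,"dz": 0,"rx": 0,"ry": 0,"rz": -0.84,"gripper": 0.8}
    - {"dx": 0,"dy": 0,"dz": 0,"rx": 0,"ry": 0,"rz": -0.96,"gripper": 0.8}

```text
t: 33.52
eef_pos: [0.4604, 0.2226, 0.199]
ee_rot: [3.141, 0.0, -0.944]
force: [-0.6, 0.3, -0.7]
width: 0.0425
gripper_force: 20.0
```

Call:
jog_arm:
  targets:
    - {"dx": 0,"dy": 0,"dz": 0,"rx": 0,"ry": 0,"rz": -0.12,"gripper": 0.8}
    - {"dx": 0,"dy": 0,"dz": 0,"rx": 0,"ry": 0,"rz": -0.24,"gripper": 0.8}
    - {"dx": 0,"dy": 0,"dz": 0,"rx": 0,"ry": 0,"rz": -0.36,"gripper": 0.8}
    - {"dx": 0,"dy": 0,"dz": 0,"rx": 0,"ry": 0,"rz": -0.48,"gripper": 0.8}
    - {"dx": 0,"dy": 0,"dz": 0,"rx": 0,"ry": 0,"rz": -0.6,"gripper": 0.8}
    - {"dx": 0,"dy": 0,"dz": 0,"rx": 0,"ry": 0,"rz": -0.72,"gripper": 0.8}
    - {"dx": 0,"dy": 0,"dz": 0,"rx": 0,"ry": 0,"rz": -0.84,"gripper": 0.8}
    - {"dx": 0,"dy": 0,"dz": 0,"rx": 0,"ry": 0,"rz": -0.95,"gripper": 0.8}

```text
t: 34.18
eef_pos: [0.4604, 0.2226, 0.199]
ee_rot: [3.141, 0.0, 0.006]
force: [0.1, 0.1, -0.6]
width: 0.0426
gripper_force: 20.0
```

Call:
jog_arm:
  targets:
    - {"dx": 0,"dy": 0,"dz": 0,"rx": 0,"ry": -0.1,"rz": 0,"gripper": 0.8}
    - {"dx": 0,"dy": 0,"dz": 0,"rx": 0,"ry": -0.2,"rz": 0,"gripper": 0.8}
    - {"dx": 0,"dy": 0,"dz": 0,"rx": 0,"ry": -0.3,"rz": 0,"gripper": 0.8}
    - {"dx": 0,"dy": 0,"dz": 0,"rx": 0,"ry": -0.4,"rz": 0,"gripper": 0.8}
    - {"dx": 0,"dy": 0,"dz": 0,"rx": 0,"ry": -0.5,"rz": 0,"gripper": 0.8}
    - {"dx": 0,"dy": 0,"dz": 0,"rx": 0,"ry": -0.6,"rz": 0,"gripper": 0.8}
    - {"dx": 0,"dy": 0,"dz": 0,"rx": 0,"ry": -0.7,"rz": 0,"gripper": 0.8}
    - {"dx": 0,"dy": 0,"dz": 0,"rx": 0,"ry": -0.8,"rz": 0,"gripper": 0.8}

```text
t: 34.85
eef_pos: [0.4613, 0.2228, 0.1993]
ee_rot: [-3.14, 0.804, 0.001]
force: [0.1, 0.1, -1.2]
width: 0.0423
gripper_force: 19.9
```

```bash
python3 -c "
from h import *
s=arm.get_state();M=Ro.from_euler('xyz',s['ee_rot']).as_matrix();print(s['eef_pos'],s['ee_rot'],s['q'].round(2),M.T@(np.array([.444,.222,.098])-s['eef_pos'])*1000)"
```

```text
[0.46129864 0.22276681 0.19927206] [-3.14037581e+00  8.03992969e-01  1.02559677e-03] [ 0.54  0.59  0.18 -0.4  -1.87  1.06] [60.92631318  0.84973051 82.72317477]
```

Call:
jog_arm:
  targets:
    - {"dx": 0,"dy": 0,"dz": 0,"rx": 0,"ry": -0.1,"rz": 0,"gripper": 0.8}
    - {"dx": 0,"dy": 0,"dz": 0,"rx": 0,"ry": -0.2,"rz": 0,"gripper": 0.8}
    - {"dx": 0,"dy": 0,"dz": 0,"rx": 0,"ry": -0.3,"rz": 0,"gripper": 0.8}
    - {"dx": 10,"dy": 0,"dz": 14,"rx": 0,"ry": -0.4,"rz": 0,"gripper": 0.8}
    - {"dx": 23,"dy": 0,"dz": 32,"rx": 0,"ry": -0.42,"rz": 0,"gripper": 0.8}
    - {"dx": 38,"dy": 0,"dz": 53,"rx": 0,"ry": -0.42,"rz": 0,"gripper": 0.8}
    - {"dx": 52,"dy": 0,"dz": 73,"rx": 0,"ry": -0.42,"rz": 0,"gripper": 0.8}
    - {"dx": 61,"dy": 0,"dz": 83,"rx": 0,"ry": -0.42,"rz": 0,"gripper": 0.8}

```text
t: 35.52
eef_pos: [0.4423, 0.2225, 0.0944]
ee_rot: [3.136, 1.224, -0.005]
force: [0.3, -0.1, -1.3]
width: 0.0421
gripper_force: 19.9
```

Call:
jog_arm:
  targets:
    - {"dx": 1,"dy": 0,"dz": 0.4,"rx": 0,"ry": 0,"rz": 0,"gripper": 0.8}
    - {"dx": 2,"dy": 0,"dz": 0.8,"rx": 0,"ry": 0,"rz": 0,"gripper": 0.8}
    - {"dx": 3,"dy": 0,"dz": 1.1,"rx": 0,"ry": 0,"rz": 0,"gripper": 0.8}
    - {"dx": 4,"dy": 0,"dz": 1.4,"rx": 0,"ry": 0,"rz": 0,"gripper": 0.8}
    - {"dx": 5,"dy": 0,"dz": 1.8,"rx": 0,"ry": 0,"rz": 0,"gripper": 0.8}
    - {"dx": 6,"dy": 0,"dz": 2.2,"rx": 0,"ry": 0,"rz": 0,"gripper": 0.8}
    - {"dx": 6,"dy": 0,"dz": 2.2,"rx": 0,"ry": 0,"rz": 0,"gripper": 0.8}
    - {"dx": 6,"dy": 0,"dz": 2.2,"rx": 0,"ry": 0,"rz": 0,"gripper": 0.8}

```text
t: 36.18
eef_pos: [0.4437, 0.2228, 0.0915]
ee_rot: [-3.141, 1.219, 0.001]
force: [0.0, -0.2, -1.0]
width: 0.0421
gripper_force: 19.9
```

Call:
jog_arm:
  targets:
    - {"dx": 1,"dy": 0,"dz": 0.4,"rx": 0,"ry": 0,"rz": 0,"gripper": 0.8}
    - {"dx": 2,"dy": 0,"dz": 0.8,"rx": 0,"ry": 0,"rz": 0,"gripper": 0.8}
    - {"dx": 3,"dy": 0,"dz": 1.1,"rx": 0,"ry": 0,"rz": 0,"gripper": 0.8}
    - {"dx": 3.5,"dy": 0,"dz": 1.3,"rx": 0,"ry": 0,"rz": 0,"gripper": 0.8}
    - {"dx": 3.5,"dy": 0,"dz": 1.3,"rx": 0,"ry": 0,"rz": 0,"gripper": 0.8}
    - {"dx": 3.5,"dy": 0,"dz": 1.3,"rx": 0,"ry": 0,"rz": 0,"gripper": 0.8}
    - {"dx": 3.5,"dy": 0,"dz": 1.3,"rx": 0,"ry": 0,"rz": 0,"gripper": 0.8}
    - {"dx": 3.5,"dy": 0,"dz": 1.3,"rx": 0,"ry": 0,"rz": 0,"gripper": 0.8}

```text
t: 36.85
eef_pos: [0.4436, 0.2227, 0.0883]
ee_rot: [-3.14, 1.221, 0.002]
force: [1.1, 1.2, 5.2]
width: 0.0423
gripper_force: 20.1
```

Call:
jog_arm:
  force: 3
  targets:
    - {"dx": 0,"dy": 0,"dz": 0,"rx": 0,"ry": 0,"rz": 0,"gripper": 0.8}
    - {"dx": 0,"dy": 0,"dz": 0,"rx": 0,"ry": 0,"rz": 0,"gripper": 0.8}
    - {"dx": 0,"dy": 0,"dz": 0,"rx": 0,"ry": 0,"rz": 0,"gripper": 0.1}
    - {"dx": 0,"dy": 0,"dz": 0,"rx": 0,"ry": 0,"rz": 0,"gripper": 0.1}
    - {"dx": 0,"dy": 0,"dz": 0,"rx": 0,"ry": 0,"rz": 0,"gripper": 0.1}
    - {"dx": 0,"dy": 0,"dz": 0,"rx": 0,"ry": 0,"rz": 0,"gripper": 0.1}
    - {"dx": 0,"dy": 0,"dz": 0,"rx": 0,"ry": 0,"rz": 0,"gripper": 0.1}
    - {"dx": 0,"dy": 0,"dz": 0,"rx": 0,"ry": 0,"rz": 0,"gripper": 0.1}

```text
t: 37.52
eef_pos: [0.4436, 0.2227, 0.0873]
ee_rot: [3.141, 1.22, -0.0]
force: [0.0, 0.4, -0.2]
width: 0.0757
gripper_force: 0.0
```

Call:
jog_arm:
  targets:
    - {"dx": -20,"dy": 0,"dz": -7,"rx": 0,"ry": 0,"rz": 0,"gripper": 0.1}
    - {"dx": -45,"dy": 0,"dz": -16,"rx": 0,"ry": 0,"rz": 0,"gripper": 0.1}
    - {"dx": -75,"dy": 0,"dz": -27,"rx": 0,"ry": 0,"rz": 0,"gripper": 0.1}
    - {"dx": -105,"dy": 0,"dz": -38,"rx": 0,"ry": 0,"rz": 0,"gripper": 0.1}
    - {"dx": -112,"dy": 0,"dz": -41,"rx": 0,"ry": 0.12,"rz": 0,"gripper": 0.1}
    - {"dx": -112,"dy": 0,"dz": -41,"rx": 0,"ry": 0.24,"rz": 0,"gripper": 0.1}
    - {"dx": -112,"dy": 0,"dz": -41,"rx": 0,"ry": 0.36,"rz": 0,"gripper": 0.1}
    - {"dx": -112,"dy": 0,"dz": -41,"rx": 0,"ry": 0.48,"rz": 0,"gripper": 0.1}

```text
t: 38.18
eef_pos: [0.4447, 0.2227, 0.2071]
ee_rot: [-3.14, 0.733, 0.001]
force: [0.2, 0.8, 1.2]
width: 0.079
gripper_force: 0.0
```

Call:
jog_arm:
  targets:
    - {"dx": 0,"dy": 0,"dz": 0,"rx": 0,"ry": 0.12,"rz": 0,"gripper": 0.25}
    - {"dx": 0,"dy": 0,"dz": 0,"rx": 0,"ry": 0.24,"rz": 0,"gripper": 0.25}
    - {"dx": 0,"dy": 0,"dz": 0,"rx": 0,"ry": 0.36,"rz": 0,"gripper": 0.25}
    - {"dx": 0,"dy": 0,"dz": 0,"rx": 0,"ry": 0.48,"rz": 0,"gripper": 0.25}
    - {"dx": 0,"dy": 0,"dz": 0,"rx": 0,"ry": 0.6,"rz": 0,"gripper": 0.25}
    - {"dx": 0,"dy": 0,"dz": 0,"rx": 0,"ry": 0.74,"rz": 0,"gripper": 0.25}
    - {"dx": 0,"dy": 0,"dz": 0,"rx": 0,"ry": 0.74,"rz": 0,"gripper": 0.25}
    - {"dx": 0,"dy": 0,"dz": 0,"rx": 0,"ry": 0.74,"rz": 0,"gripper": 0.25}

```text
t: 38.85
eef_pos: [0.4415, 0.2221, 0.2074]
ee_rot: [-3.141, -0.001, 0.003]
force: [-0.2, 0.3, 0.0]
width: 0.0655
gripper_force: 0.0
```

```bash
python3 -c "
from h import *
s=arm.get_state();print(s['eef_pos'],s['ee_rot'],s['q'].round(2));feet('scene');go(.463,.22,.06,0)"
```

```text
[0.44146081 0.22206955 0.207424  ] [-3.14092926e+00 -1.03194801e-03  2.97522103e-03] [ 0.86  0.09 -0.44  0.   -1.04  0.71]
n559 top 0.094 c [468. 221.] size [37. 43.] ang 1 ext [450. 199.] [487. 243.]
n681 top 0.094 c [571. 100.] size [38. 43.] ang 3 ext [552.  78.] [590. 122.]
n633 top 0.094 c [547.  17.] size [41. 36.] ang 88 ext [528.  -4.] [565.  37.]
n663 top 0.094 c [558. -85.] size [38. 42.] ang 4 ext [ 538. -106.] [578. -62.]
n659 top 0.095 c [ 573. -183.] size [41. 39.] ang 88 ext [ 555. -204.] [ 594. -162.]
d [ 20.3   3.  147.6] rv [-0.001  0.     0.002]
```

Foot B stands too. I'll regrasp it and place it at y≈0.198.

Call:
jog_arm:
  targets:
    - {"dx": 22,"dy": 1,"dz": 25,"rx": 0,"ry": 0,"rz": 0,"gripper": 0.25}
    - {"dx": 22,"dy": 1,"dz": 50,"rx": 0,"ry": 0,"rz": 0,"gripper": 0.25}
    - {"dx": 22,"dy": 1,"dz": 75,"rx": 0,"ry": 0,"rz": 0,"gripper": 0.25}
    - {"dx": 22,"dy": 1,"dz": 100,"rx": 0,"ry": 0,"rz": 0,"gripper": 0.25}
    - {"dx": 22,"dy": 1,"dz": 125,"rx": 0,"ry": 0,"rz": 0,"gripper": 0.25}
    - {"dx": 22,"dy": 1,"dz": 140,"rx": 0,"ry": 0,"rz": 0,"gripper": 0.25}
    - {"dx": 22,"dy": 1,"dz": 145,"rx": 0,"ry": 0,"rz": 0,"gripper": 0.25}
    - {"dx": 22,"dy": 1,"dz": 145,"rx": 0,"ry": 0,"rz": 0,"gripper": 0.8}

```text
t: 39.57
eef_pos: [0.4661, 0.2213, 0.06]
ee_rot: [3.139, 0.003, -0.001]
force: [-0.7, 0.7, 0.8]
width: 0.063
gripper_force: 0.0
```

Call:
jog_arm:
  force: 15
  targets:
    - {"dx": 0,"dy": 0,"dz": 0,"rx": 0,"ry": 0,"rz": 0,"gripper": 0.8}
    - {"dx": 0,"dy": 0,"dz": 0,"rx": 0,"ry": 0,"rz": 0,"gripper": 0.8}
    - {"dx": 0,"dy": 0,"dz": 0,"rx": 0,"ry": 0,"rz": 0,"gripper": 0.8}
    - {"dx": 0,"dy": 0,"dz": 0,"rx": 0,"ry": 0,"rz": 0,"gripper": 0.8}
    - {"dx": 0,"dy": 0,"dz": 0,"rx": 0,"ry": 0,"rz": 0,"gripper": 0.8}
    - {"dx": 0,"dy": 0,"dz": -30,"rx": 0,"ry": 0,"rz": 0,"gripper": 0.8}
    - {"dx": 0,"dy": 0,"dz": -60,"rx": 0,"ry": 0,"rz": 0,"gripper": 0.8}
    - {"dx": 0,"dy": 0,"dz": -60,"rx": 0,"ry": 0,"rz": 0,"gripper": 0.8}

```text
t: 40.23
eef_pos: [0.4679, 0.2237, 0.1271]
ee_rot: [-3.137, -0.006, 0.002]
force: [0.7, 1.1, -0.7]
width: 0.0462
gripper_force: 14.9
```

```bash
python3 -c "
from h import *
s=arm.get_state();print(s['eef_pos'],s['q'].round(2),s['width']);go(.563,.198,.062,3.4)"
```

```text
[0.4679404  0.22371864 0.12709422] [ 0.83  0.22 -0.5   0.   -0.85  0.75] 0.04622040807844277
d [94.6 26.2 65.6] rv [-0.005 -0.007 -0.058]
```

Call:
jog_arm:
  targets:
    - {"dx": 30,"dy": 8,"dz": -5,"rx": 0,"ry": 0,"rz": -0.03,"gripper": 0.8}
    - {"dx": 60,"dy": 16,"dz": -5,"rx": 0,"ry": 0,"rz": -0.06,"gripper": 0.8}
    - {"dx": 85,"dy": 23,"dz": 5,"rx": 0,"ry": 0,"rz": -0.06,"gripper": 0.8}
    - {"dx": 95,"dy": 26,"dz": 25,"rx": 0,"ry": 0,"rz": -0.06,"gripper": 0.8}
    - {"dx": 95,"dy": 26,"dz": 42,"rx": 0,"ry": 0,"rz": -0.06,"gripper": 0.8}
    - {"dx": 95,"dy": 26,"dz": 53,"rx": 0,"ry": 0,"rz": -0.06,"gripper": 0.8}
    - {"dx": 95,"dy": 26,"dz": 58,"rx": 0,"ry": 0,"rz": -0.06,"gripper": 0.8}
    - {"dx": 95,"dy": 26,"dz": 59,"rx": 0,"ry": 0,"rz": -0.06,"gripper": 0.8}

```text
t: 40.9
eef_pos: [0.56, 0.1955, 0.0625]
ee_rot: [3.141, 0.001, 0.061]
force: [-0.4, -0.5, -0.9]
width: 0.0461
gripper_force: 14.9
```

Call:
jog_arm:
  targets:
    - {"dx": 0,"dy": 0,"dz": 0,"rx": 0,"ry": 0,"rz": 0,"gripper": 0.8}
    - {"dx": 0,"dy": 0,"dz": 0,"rx": 0,"ry": 0,"rz": 0,"gripper": 0.2}
    - {"dx": 0,"dy": 0,"dz": 0,"rx": 0,"ry": 0,"rz": 0,"gripper": 0.2}
    - {"dx": 0,"dy": 0,"dz": 0,"rx": 0,"ry": 0,"rz": 0,"gripper": 0.2}
    - {"dx": 0,"dy": 0,"dz": 0,"rx": 0,"ry": 0,"rz": 0,"gripper": 0.2}
    - {"dx": 0,"dy": 0,"dz": 0,"rx": 0,"ry": 0,"rz": 0,"gripper": 0.2}
    - {"dx": 0,"dy": 0,"dz": -15,"rx": 0,"ry": 0,"rz": 0,"gripper": 0.2}
    - {"dx": 0,"dy": 0,"dz": -40,"rx": 0,"ry": 0,"rz": 0,"gripper": 0.2}

```text
t: 41.57
eef_pos: [0.559, 0.1948, 0.1006]
ee_rot: [3.139, 0.005, 0.06]
force: [-0.2, -0.1, 0.5]
width: 0.0701
gripper_force: 0.0
```

Call:
jog_arm:
  targets:
    - {"dx": 0,"dy": 0,"dz": -35,"rx": 0,"ry": 0,"rz": 0,"gripper": 0.2}
    - {"dx": 0,"dy": 0,"dz": -70,"rx": 0,"ry": 0,"rz": 0,"gripper": 0.2}
    - {"dx": 0,"dy": 0,"dz": -105,"rx": 0,"ry": 0,"rz": 0,"gripper": 0.2}
    - {"dx": 0,"dy": 0,"dz": -140,"rx": 0,"ry": 0,"rz": 0,"gripper": 0.2}
    - {"dx": 0,"dy": 0,"dz": -150,"rx": 0,"ry": 0,"rz": 0,"gripper": 0.2}
    - {"dx": 0,"dy": 0,"dz": -150,"rx": 0,"ry": 0,"rz": 0,"gripper": 0.2}
    - {"dx": 0,"dy": 0,"dz": -150,"rx": 0,"ry": 0,"rz": 0,"gripper": 0.2}
    - {"dx": 0,"dy": 0,"dz": -150,"rx": 0,"ry": 0,"rz": 0,"gripper": 0.2}

```text
t: 42.23
eef_pos: [0.56, 0.1956, 0.2517]
ee_rot: [3.141, 0.001, 0.06]
force: [-0.6, 0.6, 0.0]
width: 0.0701
gripper_force: 0.0
```

```bash
python3 -c "
from h import *
s=arm.get_state();print(s['eef_pos'],s['ee_rot'],s['q'].round(2),s['width']);feet('scene');go(.4995,.381,.21,-1.65)
f=grab('scene');W=world(f);m=(W[...,2]>.105)&(W[...,2]<.146)&(W[...,0]>.42)&(W[...,0]<.58)&(W[...,1]>.35)&(W[...,1]<.42)
T=W[m];print(len(T),cv2.minAreaRect((T[:,:2]*1000).astype(np.float32)),T[:,2].max())
m=(abs(W[...,2]-.034)<.003)&(W[...,0]>.2)&(W[...,0]<.8)&(W[...,1]>.32)&(W[...,1]<.44);T=W[m];print(len(T),cv2.minAreaRect((T[:,:2]*1000).astype(np.float32)))"
```

```text
[0.56004339 0.19555338 0.25171521] [3.14124639e+00 1.32945934e-03 5.99852452e-02] [ 0.66  0.22 -0.17 -0.   -1.18  0.97] 0.07009252887577737
n648 top 0.094 c [560. 195.] size [39. 43.] ang 4 ext [542. 173.] [581. 217.]
n674 top 0.094 c [572. 100.] size [37. 42.] ang 1 ext [553.  79.] [590. 121.]
n626 top 0.094 c [547.  17.] size [42. 38.] ang 88 ext [527.  -4.] [566.  38.]
n676 top 0.095 c [558. -84.] size [39. 41.] ang 5 ext [ 537. -106.] [577. -63.]
n656 top 0.094 c [ 574. -183.] size [41. 38.] ang 87 ext [ 556. -204.] [ 594. -162.]
d [ -49.2 -188.9   41.3] rv [0.001 0.002 0.089]
449 ((500.6075744628906, 381.73748779296875), (25.075706481933594, 93.20555114746094), 88.87813568115234) 0.14420420743942516
1166 ((500.828857421875, 381.97906494140625), (88.93023681640625, 520.1057739257812), 88.08906555175781)
```

All five feet stand in the row. The straightedge is at (0.500, 0.3815), yaw −1.7°, in the rest. I'll go above its grip.

Call:
jog_arm:
  targets:
    - {"dx": -8,"dy": -30,"dz": 0,"rx": 0,"ry": 0,"rz": 0.02,"gripper": 0.3}
    - {"dx": -16,"dy": -62,"dz": 0,"rx": 0,"ry": 0,"rz": 0.04,"gripper": 0.3}
    - {"dx": -25,"dy": -95,"dz": 5,"rx": 0,"ry": 0,"rz": 0.06,"gripper": 0.3}
    - {"dx": -33,"dy": -128,"dz": 15,"rx": 0,"ry": 0,"rz": 0.08,"gripper": 0.3}
    - {"dx": -42,"dy": -161,"dz": 30,"rx": 0,"ry": 0,"rz": 0.09,"gripper": 0.3}
    - {"dx": -49,"dy": -189,"dz": 50,"rx": 0,"ry": 0,"rz": 0.09,"gripper": 0.3}
    - {"dx": -49,"dy": -189,"dz": 55,"rx": 0,"ry": 0,"rz": 0.09,"gripper": 0.3}
    - {"dx": -49,"dy": -189,"dz": 55,"rx": 0,"ry": 0,"rz": 0.09,"gripper": 0.3}

```text
t: 43.0
eef_pos: [0.4986, 0.3818, 0.194]
ee_rot: [3.137, 0.004, -0.028]
force: [-0.0, -0.4, -0.2]
width: 0.0614
gripper_force: 0.0
```

```bash
python3 -c "
from h import *
s=arm.get_state();print(s['eef_pos'],s['ee_rot'],s['q'].round(2),s['width']);go(.5,.3815,.115,-1.7)
f=grab('scene');cv2.imwrite('pics/s7.png',cv2.resize(f['frame'][80:260,200:500],None,fx=2.6,fy=2.6)[:,:,::-1])"
```

```text
[0.498563   0.38178125 0.19402062] [ 3.13682934  0.00373995 -0.02758816] [ 0.96  0.32 -0.17 -0.   -1.08  0.58] 0.06140648296448534
d [ 1.7 -0.1 79. ] rv [0.005 0.004 0.002]
```

View pics/s7.png

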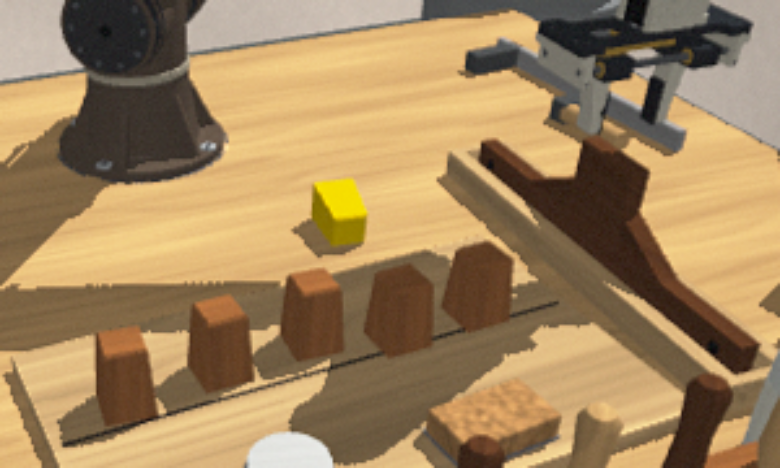

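The five feet stand in the row along the line, which runs (65,440)–(555,303) in the crop. The gripper is centred above the straightedge's grip. I'll descend, grip and lift.

Call:
jog_arm:
  targets:
    - {"dx": 1,"dy": 0,"dz": 15,"rx": 0,"ry": 0,"rz": 0,"gripper": 0.3}
    - {"dx": 1,"dy": 0,"dz": 35,"rx": 0,"ry": 0,"rz": 0,"gripper": 0.3}
    - {"dx": 1,"dy": 0,"dz": 55,"rx": 0,"ry": 0,"rz": 0,"gripper": 0.3}
    - {"dx": 1,"dy": 0,"dz": 70,"rx": 0,"ry": 0,"rz": 0,"gripper": 0.3}
    - {"dx": 1,"dy": 0,"dz": 79,"rx": 0,"ry": 0,"rz": 0,"gripper": 0.3}
    - {"dx": 1,"dy": 0,"dz": 80,"rx": 0,"ry": 0,"rz": 0,"gripper": 0.3}
    - {"dx": 1,"dy": 0,"dz": 80,"rx": 0,"ry": 0,"rz": 0,"gripper": 0.9}
    - {"dx": 1,"dy": 0,"dz": 80,"rx": 0,"ry": 0,"rz": 0,"gripper": 0.9}

```text
t: 43.72
eef_pos: [0.5021, 0.3816, 0.1189]
ee_rot: [-3.14, -0.001, -0.03]
force: [-0.7, -0.3, -0.5]
width: 0.0526
gripper_force: 0.0
```

Call:
jog_arm:
  force: 50
  targets:
    - {"dx": 0,"dy": 0,"dz": 0,"rx": 0,"ry": 0,"rz": 0,"gripper": 0.9}
    - {"dx": 0,"dy": 0,"dz": 0,"rx": 0,"ry": 0,"rz": 0,"gripper": 0.9}
    - {"dx": 0,"dy": 0,"dz": 0,"rx": 0,"ry": 0,"rz": 0,"gripper": 0.9}
    - {"dx": 0,"dy": 0,"dz": 0,"rx": 0,"ry": 0,"rz": 0,"gripper": 0.9}
    - {"dx": 0,"dy": 0,"dz": 0,"rx": 0,"ry": 0,"rz": 0,"gripper": 0.9}
    - {"dx": 0,"dy": 0,"dz": 0,"rx": 0,"ry": 0,"rz": 0,"gripper": 0.9}
    - {"dx": 0,"dy": 0,"dz": 0,"rx": 0,"ry": 0,"rz": 0,"gripper": 0.9}
    - {"dx": 0,"dy": 0,"dz": 0,"rx": 0,"ry": 0,"rz": 0,"gripper": 0.9}

```text
t: 44.38
eef_pos: [0.5014, 0.3817, 0.118]
ee_rot: [-3.141, -0.0, -0.03]
force: [-1.0, 1.4, 2.5]
width: 0.0219
gripper_force: 50.0
```

```bash
python3 -c "
from h import *
s=arm.get_state();print(s['eef_pos'],s['ee_rot'],s['q'].round(2),s['width'],s['force'],s['gripper_force'],s['moment'])"
```

```text
[0.50144131 0.3817148  0.1179931 ] [-3.14119589e+00 -4.14011258e-04 -2.95424726e-02] [ 0.96  0.39 -0.26  0.   -0.92  0.58] 0.02192447115669615 [-0.96937058  1.36907481  2.54391343] 49.9896776676178 [ 0.04617702  0.36699418 -0.00514076]
```

Call:
jog_arm:
  targets:
    - {"dx": 0,"dy": 0,"dz": -10,"rx": 0,"ry": 0,"rz": 0,"gripper": 0.9}
    - {"dx": 0,"dy": 0,"dz": -28,"rx": 0,"ry": 0,"rz": 0,"gripper": 0.9}
    - {"dx": 0,"dy": 0,"dz": -50,"rx": 0,"ry": 0,"rz": 0,"gripper": 0.9}
    - {"dx": 0,"dy": 0,"dz": -75,"rx": 0,"ry": 0,"rz": 0,"gripper": 0.9}
    - {"dx": 0,"dy": 0,"dz": -100,"rx": 0,"ry": 0,"rz": 0,"gripper": 0.9}
    - {"dx": 0,"dy": 10,"dz": -115,"rx": 0,"ry": 0,"rz": 0,"gripper": 0.9}
    - {"dx": -2,"dy": 35,"dz": -120,"rx": 0,"ry": 0,"rz": 0,"gripper": 0.9}
    - {"dx": -3,"dy": 65,"dz": -120,"rx": 0,"ry": 0,"rz": 0,"gripper": 0.9}

```text
t: 45.05
eef_pos: [0.4965, 0.3172, 0.2393]
ee_rot: [-3.14, -0.001, -0.028]
force: [0.1, 0.2, -3.8]
width: 0.0217
gripper_force: 50.0
```

Call:
jog_arm:
  targets:
    - {"dx": -1,"dy": 35,"dz": 0,"rx": 0,"ry": 0,"rz": 0,"gripper": 0.9}
    - {"dx": -2,"dy": 70,"dz": 0,"rx": 0,"ry": 0,"rz": 0,"gripper": 0.9}
    - {"dx": -3,"dy": 105,"dz": 0,"rx": 0,"ry": 0,"rz": 0,"gripper": 0.9}
    - {"dx": -4,"dy": 140,"dz": 0,"rx": 0,"ry": 0,"rz": 0,"gripper": 0.9}
    - {"dx": -5,"dy": 175,"dz": 0,"rx": 0,"ry": 0,"rz": 0.05,"gripper": 0.9}
    - {"dx": -6,"dy": 210,"dz": 0,"rx": 0,"ry": 0,"rz": 0.13,"gripper": 0.9}
    - {"dx": -8,"dy": 245,"dz": 0,"rx": 0,"ry": 0,"rz": 0.22,"gripper": 0.9}
    - {"dx": -9,"dy": 280,"dz": 0,"rx": 0,"ry": 0,"rz": 0.32,"gripper": 0.9}

```text
t: 45.72
eef_pos: [0.4779, 0.0352, 0.2378]
ee_rot: [3.141, 0.001, -0.354]
force: [1.3, -0.3, -2.0]
width: 0.0215
gripper_force: 50.0
```

```bash
python3 -c "
from h import *
s=arm.get_state();print(s['eef_pos'],s['ee_rot'],s['q'].round(2),s['width']);go(.478,.006,.235,-86.55)"
```

```text
[0.47785871 0.0352064  0.23784906] [ 3.14140758e+00  7.04762483e-04 -3.53935445e-01] [ 0.49  0.04 -0.42 -0.   -1.11  0.73] 0.021493066346658825
d [10.3 27.3  2.8] rv [1.000e-03 1.000e-03 1.157e+00]
```

Call:
jog_arm:
  targets:
    - {"dx": 4,"dy": 10,"dz": 0,"rx": 0,"ry": 0,"rz": 0.11,"gripper": 0.9}
    - {"dx": 10,"dy": 27,"dz": 0,"rx": 0,"ry": 0,"rz": 0.22,"gripper": 0.9}
    - {"dx": 10,"dy": 27,"dz": 0,"rx": 0,"ry": 0,"rz": 0.34,"gripper": 0.9}
    - {"dx": 10,"dy": 27,"dz": 0,"rx": 0,"ry": 0,"rz": 0.46,"gripper": 0.9}
    - {"dx": 10,"dy": 27,"dz": 0,"rx": 0,"ry": 0,"rz": 0.58,"gripper": 0.9}
    - {"dx": 10,"dy": 27,"dz": 0,"rx": 0,"ry": 0,"rz": 0.7,"gripper": 0.9}
    - {"dx": 10,"dy": 27,"dz": 0,"rx": 0,"ry": 0,"rz": 0.82,"gripper": 0.9}
    - {"dx": 10,"dy": 27,"dz": 0,"rx": 0,"ry": 0,"rz": 0.94,"gripper": 0.9}

```text
t: 46.38
eef_pos: [0.4785, 0.0079, 0.2377]
ee_rot: [3.141, 0.0, -1.296]
force: [-0.0, 0.2, -2.9]
width: 0.022
gripper_force: 50.0
```

Call:
jog_arm:
  targets:
    - {"dx": 0,"dy": 0,"dz": 0,"rx": 0,"ry": 0,"rz": 0.1,"gripper": 0.9}
    - {"dx": 0,"dy": 0,"dz": 0,"rx": 0,"ry": 0,"rz": 0.18,"gripper": 0.9}
    - {"dx": 0,"dy": 0,"dz": 0,"rx": 0,"ry": 0,"rz": 0.217,"gripper": 0.9}
    - {"dx": 0,"dy": 0,"dz": 0,"rx": 0,"ry": 0,"rz": 0.217,"gripper": 0.9}
    - {"dx": 0,"dy": 0,"dz": 0,"rx": 0,"ry": 0,"rz": 0.217,"gripper": 0.9}
    - {"dx": 0,"dy": 0,"dz": 0,"rx": 0,"ry": 0,"rz": 0.217,"gripper": 0.9}
    - {"dx": 0,"dy": 0,"dz": 0,"rx": 0,"ry": 0,"rz": 0.217,"gripper": 0.9}
    - {"dx": 0,"dy": 0,"dz": 0,"rx": 0,"ry": 0,"rz": 0.217,"gripper": 0.9}

```text
t: 47.05
eef_pos: [0.4791, 0.0082, 0.2377]
ee_rot: [3.141, -0.0, -1.506]
force: [-0.1, 0.1, -3.1]
width: 0.0219
gripper_force: 50.0
```

```bash
python3 -c "
from h import *
s=arm.get_state();print(s['eef_pos'],s['ee_rot'],s['q'].round(2),s['width']);go(.478,.006,.130,-86.55)
feet('scene')
f=grab('scene','s8');cv2.imwrite('pics/s8.png',cv2.resize(f['frame'][80:270,190:470],None,fx=2.8,fy=2.8)[:,:,::-1])"
```

```text
[0.47911373 0.00816541 0.23768417] [ 3.14144335e+00 -1.36393376e-05 -1.50612469e+00] [ 0.43  0.04 -0.42 -0.   -1.11 -0.36] 0.02193126969325671
d [  2.1   1.2 107.7] rv [ 0.    -0.     0.004]
n655 top 0.094 c [561. 194.] size [39. 42.] ang 5 ext [543. 173.] [581. 217.]
n677 top 0.094 c [572. 100.] size [38. 41.] ang 4 ext [552.  78.] [593. 122.]
n634 top 0.094 c [546.  17.] size [41. 39.] ang 88 ext [526.  -4.] [565.  37.]
n670 top 0.094 c [558. -85.] size [39. 42.] ang 8 ext [ 539. -106.] [578. -62.]
n651 top 0.094 c [ 574. -183.] size [41. 36.] ang 87 ext [ 556. -205.] [ 592. -162.]
```

View pics/s8.png

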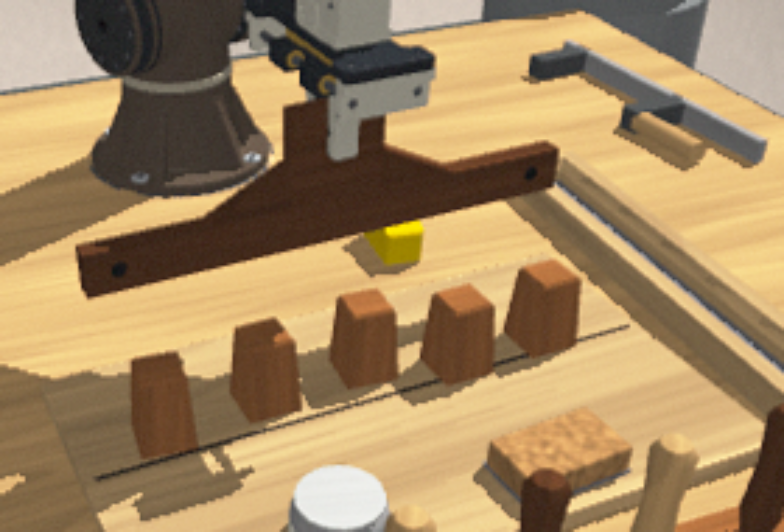

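The straightedge is level and parallel to the row, with the feet in front of it. I'll lower it behind the row.

Call:
jog_arm:
  targets:
    - {"dx": 1,"dy": 0,"dz": 15,"rx": 0,"ry": 0,"rz": 0.004,"gripper": 0.9}
    - {"dx": 1,"dy": 0,"dz": 35,"rx": 0,"ry": 0,"rz": 0.004,"gripper": 0.9}
    - {"dx": 1,"dy": 0,"dz": 55,"rx": 0,"ry": 0,"rz": 0.004,"gripper": 0.9}
    - {"dx": 1,"dy": 0,"dz": 75,"rx": 0,"ry": 0,"rz": 0.004,"gripper": 0.9}
    - {"dx": 1,"dy": 0,"dz": 90,"rx": 0,"ry": 0,"rz": 0.004,"gripper": 0.9}
    - {"dx": 1,"dy": 0,"dz": 100,"rx": 0,"ry": 0,"rz": 0.004,"gripper": 0.9}
    - {"dx": 1,"dy": 0,"dz": 105,"rx": 0,"ry": 0,"rz": 0.004,"gripper": 0.9}
    - {"dx": 1,"dy": 0,"dz": 106,"rx": 0,"ry": 0,"rz": 0.004,"gripper": 0.9}

```text
t: 47.82
eef_pos: [0.4788, 0.007, 0.1308]
ee_rot: [3.14, -0.001, -1.511]
force: [-0.6, 0.1, -1.9]
width: 0.022
gripper_force: 50.0
```

```bash
cat >> h.py <<'E'
def bx(p): # board x of world point, relative to line
    return (p[0]-.5857+.0604*p[1])*np.cos(.0603)
E
python3 -c "
from h import *
s=arm.get_state();e=s['eef_pos'];print(e,s['ee_rot'],s['force'],'bx',bx(e))
R=Ro.from_euler('xyz',s['ee_rot']);n=np.array([np.cos(.0603),np.sin(.0603),0]);print('per mm push',R.inv().apply(n).round(3),'need mm',(-.0115-bx(e))*1000)"
```

```text
[0.47883038 0.00701985 0.13083738] [ 3.13989624e+00 -6.11219545e-04 -1.51062601e+00] [-0.60009968  0.09353545 -1.94246205] bx -0.10625215862275039
per mm push [-0.    -1.    -0.002] need mm 94.7521586227504
```

Call:
jog_arm:
  targets:
    - {"dx": 0,"dy": -3,"dz": 0,"rx": 0,"ry": 0,"rz": 0,"gripper": 0.9}
    - {"dx": 0,"dy": -8,"dz": 0,"rx": 0,"ry": 0,"rz": 0,"gripper": 0.9}
    - {"dx": 0,"dy": -13,"dz": 0,"rx": 0,"ry": 0,"rz": 0,"gripper": 0.9}
    - {"dx": 0,"dy": -18,"dz": 0,"rx": 0,"ry": 0,"rz": 0,"gripper": 0.9}
    - {"dx": 0,"dy": -22,"dz": 0,"rx": 0,"ry": 0,"rz": 0,"gripper": 0.9}
    - {"dx": 0,"dy": -26,"dz": 0,"rx": 0,"ry": 0,"rz": 0,"gripper": 0.9}
    - {"dx": 0,"dy": -30,"dz": 0,"rx": 0,"ry": 0,"rz": 0,"gripper": 0.9}
    - {"dx": 0,"dy": -34,"dz": 0,"rx": 0,"ry": 0,"rz": 0,"gripper": 0.9}

```text
t: 48.48
eef_pos: [0.5131, 0.009, 0.1315]
ee_rot: [3.141, -0.0, -1.511]
force: [-1.9, -0.2, -0.5]
width: 0.0216
gripper_force: 50.0
```

Call:
jog_arm:
  targets:
    - {"dx": 0,"dy": -4,"dz": 0,"rx": 0,"ry": 0,"rz": 0,"gripper": 0.9}
    - {"dx": 0,"dy": -8,"dz": 0,"rx": 0,"ry": 0,"rz": 0,"gripper": 0.9}
    - {"dx": 0,"dy": -12,"dz": 0,"rx": 0,"ry": 0,"rz": 0,"gripper": 0.9}
    - {"dx": 0,"dy": -16,"dz": 0,"rx": 0,"ry": 0,"rz": 0,"gripper": 0.9}
    - {"dx": 0,"dy": -20,"dz": 0,"rx": 0,"ry": 0,"rz": 0,"gripper": 0.9}
    - {"dx": 0,"dy": -24,"dz": 0,"rx": 0,"ry": 0,"rz": 0,"gripper": 0.9}
    - {"dx": 0,"dy": -28,"dz": 0,"rx": 0,"ry": 0,"rz": 0,"gripper": 0.9}
    - {"dx": 0,"dy": -32,"dz": 0,"rx": 0,"ry": 0,"rz": 0,"gripper": 0.9}

```text
t: 49.15
eef_pos: [0.5437, 0.0107, 0.1314]
ee_rot: [3.138, -0.001, -1.511]
force: [-9.9, -1.1, 5.1]
width: 0.0219
gripper_force: 50.0
```

```bash
python3 -c "
from h import *
s=arm.get_state();e=s['eef_pos'];print(e,s['ee_rot'],s['force'],s['moment'],'bx',bx(e));feet('scene')
f=grab('scene','s9');cv2.imwrite('pics/s9.png',cv2.resize(f['frame'][120:260,200:460],None,fx=3,fy=3)[:,:,::-1])"
```

```text
[0.54369207 0.01065889 0.1313637 ] [ 3.13773062e+00 -8.10050327e-04 -1.51076071e+00] [-9.8738777  -1.08958473  5.08584353] [-1.26173412e-01  4.39507179e+00 -3.48299311e-04] bx -0.04128895880803785
n4857 top 0.094 c [569.   8.] size [ 66. 415.] ang 3 ext [ 535. -200.] [613. 216.]
```

View pics/s9.png

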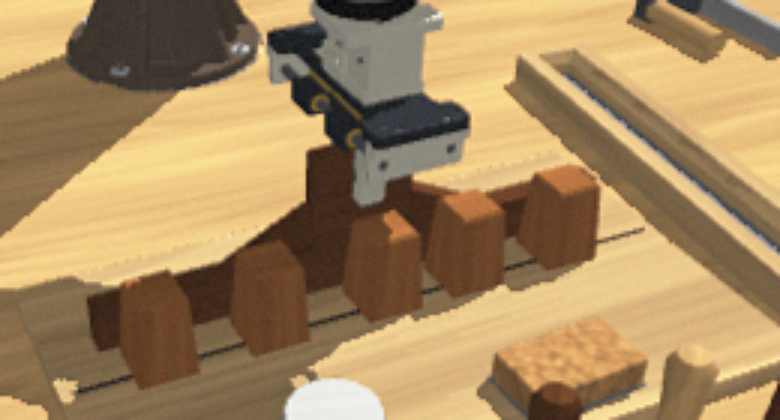

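All five feet are upright in front of the straightedge, about 30 mm short of the line. I'll keep pushing slowly.

Call:
jog_arm:
  targets:
    - {"dx": 0,"dy": -3,"dz": 0,"rx": 0,"ry": 0,"rz": 0,"gripper": 0.9}
    - {"dx": 0,"dy": -7,"dz": 0,"rx": 0,"ry": 0,"rz": 0,"gripper": 0.9}
    - {"dx": 0,"dy": -11,"dz": 0,"rx": 0,"ry": 0,"rz": 0,"gripper": 0.9}
    - {"dx": 0,"dy": -15,"dz": 0,"rx": 0,"ry": 0,"rz": 0,"gripper": 0.9}
    - {"dx": 0,"dy": -19,"dz": 0,"rx": 0,"ry": 0,"rz": 0,"gripper": 0.9}
    - {"dx": 0,"dy": -22,"dz": 0,"rx": 0,"ry": 0,"rz": 0,"gripper": 0.9}
    - {"dx": 0,"dy": -24,"dz": 0,"rx": 0,"ry": 0,"rz": 0,"gripper": 0.9}
    - {"dx": 0,"dy": -25,"dz": 0,"rx": 0,"ry": 0,"rz": 0,"gripper": 0.9}

```text
t: 49.92
eef_pos: [0.5705, 0.0127, 0.1315]
ee_rot: [3.142, 0.0, -1.511]
force: [-3.9, -0.1, -3.9]
width: 0.0218
gripper_force: 50.0
```

```bash
cat > m.py <<'E'
from h import *
s=arm.get_state();e=s['eef_pos'];print(e,s['ee_rot'],s['force'],'bx',bx(e))
for n in("scene","top"):
    f=grab(n,"last_"+n);W=world(f);hsv=brown(f)
    m=(W[...,2]>.088)&(W[...,2]<.1)&(W[...,0]>.5)&(W[...,0]<.68)&(abs(W[...,1])<.27)&(hsv[...,0]<17)&(hsv[...,1]>100)
    k,L,st,_=cv2.connectedComponentsWithStats(m.astype(np.uint8))
    for i in range(1,k):
        if st[i,4]<30: continue
        T=W[L==i];r=cv2.minAreaRect((T[:,:2]*1000).astype(np.float32));c=np.array(r[0])/1000
        print(n,st[i,4],"bx %.1f y %.0f"%(bx(c)*1000,c[1]*1000),np.round(r[1]),"%.1f"%r[2])
E
python3 m.py
```

```text
[0.57046086 0.01274809 0.13148459] [ 3.14157889e+00  3.19680022e-05 -1.51077781e+00] [-3.88823073 -0.06131908 -3.91051755] bx -0.01444285359571019
scene 176 bx 22.5 y 196 [41. 40.] 5.2
scene 889 bx 7.6 y 11 [ 71. 224.] 3.4
scene 235 bx 23.0 y -176 [40. 41.] 1.4
top 152 bx 20.6 y -81 [40. 41.] 5.6
top 160 bx 19.3 y -176 [40. 38.] 0.2
top 49 bx -16.3 y -53 [22. 28.] 1.0
top 38 bx -15.6 y 78 [25. 22.] 18.7
```

Call:
jog_arm:
  targets:
    - {"dx": 0,"dy": -1,"dz": 0,"rx": 0,"ry": 0,"rz": 0,"gripper": 0.9}
    - {"dx": 0,"dy": -2,"dz": 0,"rx": 0,"ry": 0,"rz": 0,"gripper": 0.9}
    - {"dx": 0,"dy": -3,"dz": 0,"rx": 0,"ry": 0,"rz": 0,"gripper": 0.9}
    - {"dx": 0,"dy": -3.3,"dz": 0,"rx": 0,"ry": 0,"rz": 0,"gripper": 0.9}
    - {"dx": 0,"dy": -3.3,"dz": 0,"rx": 0,"ry": 0,"rz": 0,"gripper": 0.9}
    - {"dx": 0,"dy": -3.3,"dz": 0,"rx": 0,"ry": 0,"rz": 0,"gripper": 0.9}
    - {"dx": 0,"dy": -3.3,"dz": 0,"rx": 0,"ry": 0,"rz": 0,"gripper": 0.9}
    - {"dx": 0,"dy": -3.3,"dz": 0,"rx": 0,"ry": 0,"rz": 0,"gripper": 0.9}

```text
t: 50.68
eef_pos: [0.5735, 0.0129, 0.1317]
ee_rot: [-3.141, 0.0, -1.511]
force: [-3.0, -0.5, -5.0]
width: 0.0216
gripper_force: 50.0
```

```bash
python3 m.py
python3 - <<'E'
from h import *
f=dict(np.load("pics/last_scene.npz"))
cv2.imwrite('pics/s10.png',cv2.resize(f['frame'][140:260,210:450],None,fx=3.3,fy=3.3)[:,:,::-1])
E
```

```text
[0.57351166 0.01286707 0.13172645] [-3.14128267e+00  4.34589973e-05 -1.51075576e+00] [-3.016544   -0.46103273 -5.03870403] bx -0.011390428821857538
scene 180 bx 24.2 y 197 [43. 41.] 3.9
scene 886 bx 11.2 y 10 [ 70. 224.] 3.0
scene 245 bx 24.9 y -176 [43. 41.] 4.8
top 150 bx 22.5 y -176 [38. 38.] 0.1
top 153 bx 23.1 y -81 [40. 40.] 7.4
top 51 bx -12.9 y -49 [21. 35.] 3.3
top 48 bx -12.0 y 81 [30. 23.] 88.6
```

View pics/s10.png

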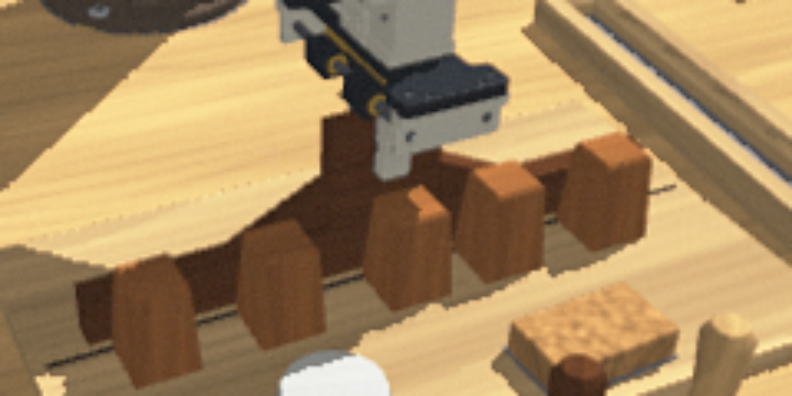

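The row stands at the line, straightedge along it (foot x≈24–25 mm). I'll back off, lift and return towards the rest.

Call:
jog_arm:
  targets:
    - {"dx": 0,"dy": 4,"dz": 0,"rx": 0,"ry": 0,"rz": 0,"gripper": 0.9}
    - {"dx": 0,"dy": 12,"dz": 0,"rx": 0,"ry": 0,"rz": 0,"gripper": 0.9}
    - {"dx": 0,"dy": 25,"dz": 0,"rx": 0,"ry": 0,"rz": 0,"gripper": 0.9}
    - {"dx": 0,"dy": 45,"dz": -5,"rx": 0,"ry": 0,"rz": 0,"gripper": 0.9}
    - {"dx": 0,"dy": 70,"dz": -20,"rx": 0,"ry": 0,"rz": 0,"gripper": 0.9}
    - {"dx": 0,"dy": 90,"dz": -45,"rx": 0,"ry": 0,"rz": 0,"gripper": 0.9}
    - {"dx": 0,"dy": 100,"dz": -75,"rx": 0,"ry": 0,"rz": 0,"gripper": 0.9}
    - {"dx": 0,"dy": 100,"dz": -108,"rx": 0,"ry": 0,"rz": 0,"gripper": 0.9}

```text
t: 51.45
eef_pos: [0.4708, 0.0064, 0.2408]
ee_rot: [3.142, 0.0, -1.511]
force: [0.6, 1.5, -3.3]
width: 0.022
gripper_force: 50.0
```

Call:
jog_arm:
  targets:
    - {"dx": 0,"dy": 0,"dz": -4,"rx": 0,"ry": 0,"rz": -0.08,"gripper": 0.9}
    - {"dx": 0,"dy": 0,"dz": -4,"rx": 0,"ry": 0,"rz": -0.19,"gripper": 0.9}
    - {"dx": 0,"dy": 0,"dz": -4,"rx": 0,"ry": 0,"rz": -0.31,"gripper": 0.9}
    - {"dx": 0,"dy": 0,"dz": -4,"rx": 0,"ry": 0,"rz": -0.43,"gripper": 0.9}
    - {"dx": 0,"dy": 0,"dz": -4,"rx": 0,"ry": 0,"rz": -0.55,"gripper": 0.9}
    - {"dx": 0,"dy": 0,"dz": -4,"rx": 0,"ry": 0,"rz": -0.67,"gripper": 0.9}
    - {"dx": 0,"dy": 0,"dz": -4,"rx": 0,"ry": 0,"rz": -0.79,"gripper": 0.9}
    - {"dx": 0,"dy": 0,"dz": -4,"rx": 0,"ry": 0,"rz": -0.91,"gripper": 0.9}

```text
t: 52.12
eef_pos: [0.4737, 0.007, 0.2444]
ee_rot: [-3.139, -0.002, -0.595]
force: [-0.5, -0.1, -3.8]
width: 0.0219
gripper_force: 50.0
```

Call:
jog_arm:
  targets:
    - {"dx": 0,"dy": 0,"dz": 0,"rx": 0,"ry": 0,"rz": -0.12,"gripper": 0.9}
    - {"dx": 0,"dy": 0,"dz": 0,"rx": 0,"ry": 0,"rz": -0.24,"gripper": 0.9}
    - {"dx": 0,"dy": 0,"dz": 0,"rx": 0,"ry": 0,"rz": -0.36,"gripper": 0.9}
    - {"dx": 0,"dy": 0,"dz": 0,"rx": 0,"ry": 0,"rz": -0.46,"gripper": 0.9}
    - {"dx": 0,"dy": 0,"dz": 0,"rx": 0,"ry": 0,"rz": -0.54,"gripper": 0.9}
    - {"dx": 0,"dy": 0,"dz": 0,"rx": 0,"ry": 0,"rz": -0.57,"gripper": 0.9}
    - {"dx": 0,"dy": 0,"dz": 0,"rx": 0,"ry": 0,"rz": -0.57,"gripper": 0.9}
    - {"dx": 0,"dy": 0,"dz": 0,"rx": 0,"ry": 0,"rz": -0.57,"gripper": 0.9}

```text
t: 52.78
eef_pos: [0.4737, 0.0069, 0.2442]
ee_rot: [-3.141, -0.002, -0.032]
force: [0.1, -0.1, -3.0]
width: 0.022
gripper_force: 50.0
```

```bash
python3 -c "
from h import *
s=arm.get_state();print(s['eef_pos'],s['ee_rot'],s['q'].round(2));go(.5014,.3817,.238,-1.69);feet('scene')"
```

```text
[0.47365308 0.00694844 0.24415749] [-3.14096135e+00 -1.67222235e-03 -3.18994733e-02] [ 0.43  0.02 -0.42  0.   -1.12  1.11]
d [  15.8 -375.4    6.4] rv [-0.001 -0.002 -0.002]
n692 top 0.094 c [601. 197.] size [38. 43.] ang 5 ext [584. 175.] [621. 220.]
n684 top 0.094 c [607. 102.] size [38. 42.] ang 4 ext [589.  81.] [626. 124.]
n589 top 0.092 c [613.  13.] size [37. 23.] ang 6 ext [594.   2.] [632.  26.]
n742 top 0.094 c [619. -80.] size [38. 41.] ang 4 ext [ 600. -102.] [639. -58.]
n774 top 0.094 c [ 624. -175.] size [37. 42.] ang 3 ext [ 605. -197.] [ 643. -154.]
```

Call:
jog_arm:
  targets:
    - {"dx": 1,"dy": -15,"dz": 0,"rx": 0,"ry": 0,"rz": 0,"gripper": 0.9}
    - {"dx": 2,"dy": -45,"dz": 0,"rx": 0,"ry": 0,"rz": 0,"gripper": 0.9}
    - {"dx": 3,"dy": -80,"dz": 0,"rx": 0,"ry": 0,"rz": 0,"gripper": 0.9}
    - {"dx": 5,"dy": -115,"dz": 0,"rx": 0,"ry": 0,"rz": 0,"gripper": 0.9}
    - {"dx": 7,"dy": -150,"dz": 0,"rx": 0,"ry": 0,"rz": 0,"gripper": 0.9}
    - {"dx": 9,"dy": -185,"dz": 0,"rx": 0,"ry": 0,"rz": 0,"gripper": 0.9}
    - {"dx": 11,"dy": -220,"dz": 0,"rx": 0,"ry": 0,"rz": 0,"gripper": 0.9}
    - {"dx": 12,"dy": -255,"dz": 0,"rx": 0,"ry": 0,"rz": 0,"gripper": 0.9}

```text
t: 53.5
eef_pos: [0.4934, 0.2633, 0.2439]
ee_rot: [-3.141, -0.001, -0.032]
force: [1.1, -0.5, -2.1]
width: 0.0215
gripper_force: 50.0
```

Call:
jog_arm:
  targets:
    - {"dx": 1,"dy": -35,"dz": 0,"rx": 0,"ry": 0,"rz": 0,"gripper": 0.9}
    - {"dx": 2,"dy": -70,"dz": 0,"rx": 0,"ry": 0,"rz": 0,"gripper": 0.9}
    - {"dx": 3,"dy": -100,"dz": 0,"rx": 0,"ry": 0,"rz": 0,"gripper": 0.9}
    - {"dx": 4,"dy": -120,"dz": 10,"rx": 0,"ry": 0,"rz": 0,"gripper": 0.9}
    - {"dx": 4,"dy": -120,"dz": 30,"rx": 0,"ry": 0,"rz": 0,"gripper": 0.9}
    - {"dx": 4,"dy": -120,"dz": 50,"rx": 0,"ry": 0,"rz": 0,"gripper": 0.9}
    - {"dx": 4,"dy": -120,"dz": 60,"rx": 0,"ry": 0,"rz": 0,"gripper": 0.9}
    - {"dx": 4,"dy": -120,"dz": 60,"rx": 0,"ry": 0,"rz": 0,"gripper": 0.9}

```text
t: 54.17
eef_pos: [0.5, 0.3801, 0.1808]
ee_rot: [3.138, 0.003, -0.032]
force: [-0.1, -0.1, -2.4]
width: 0.0215
gripper_force: 50.0
```

```bash
python3 -c "
from h import *
s=arm.get_state();print(s['eef_pos'],s['ee_rot']);go(.5014,.3817,.118,-1.69)
f=grab('top','t11');W=world(f)
m=(W[...,2]>.185)&(W[...,2]<.3)&(W[...,0]>.2)&(W[...,0]<.8)&(W[...,1]>.35)&(W[...,1]<.42);print(m.sum())
m=(W[...,2]>.09)&(W[...,2]<.13)&(W[...,0]>.2)&(W[...,0]<.8)&(W[...,1]>.34)&(W[...,1]<.42)&(brown(f)[...,2]<130);T=W[m];r=cv2.minAreaRect((T[:,:2]*1000).astype(np.float32));print(len(T),r,T[:,:2].min(0),T[:,:2].max(0))"
```

```text
[0.49999399 0.3801111  0.18081333] [ 3.13790682e+00  3.10396242e-03 -3.17157401e-02]
d [ 1.5 -1.9 62.8] rv [ 0.004  0.003 -0.002]
317
1037 ((495.60235595703125, 377.2178039550781), (24.816162109375, 466.6773986816406), 88.28917694091797) [0.26216832 0.35889523] [0.72854498 0.3950852 ]
```

Call:
jog_arm:
  targets:
    - {"dx": 3,"dy": -2.3,"dz": 8,"rx": 0,"ry": 0,"rz": 0,"gripper": 0.9}
    - {"dx": 3,"dy": -2.3,"dz": 20,"rx": 0,"ry": 0,"rz": 0,"gripper": 0.9}
    - {"dx": 3,"dy": -2.3,"dz": 30,"rx": 0,"ry": 0,"rz": 0,"gripper": 0.9}
    - {"dx": 3,"dy": -2.3,"dz": 37,"rx": 0,"ry": 0,"rz": 0,"gripper": 0.9}
    - {"dx": 3,"dy": -2.3,"dz": 42,"rx": 0,"ry": 0,"rz": 0,"gripper": 0.9}
    - {"dx": 3,"dy": -2.3,"dz": 46,"rx": 0,"ry": 0,"rz": 0,"gripper": 0.9}
    - {"dx": 3,"dy": -2.3,"dz": 50,"rx": 0,"ry": 0,"rz": 0,"gripper": 0.9}
    - {"dx": 3,"dy": -2.3,"dz": 52,"rx": 0,"ry": 0,"rz": 0,"gripper": 0.9}

```text
t: 54.88
eef_pos: [0.5042, 0.3834, 0.1312]
ee_rot: [3.141, 0.0, -0.031]
force: [0.3, -0.1, -2.2]
width: 0.0219
gripper_force: 50.0
```

```bash
python3 -c "
from h import *
s=arm.get_state();print(s['eef_pos'],s['ee_rot'],s['force'],s['moment']);go(.5014,.3817,.118,-1.69)"
```

```text
[0.50415342 0.38337488 0.13121958] [ 3.14141072e+00  1.23409539e-04 -3.07812523e-02] [ 0.31638833 -0.08913028 -2.21192515] [-0.1615618   0.1541104  -0.00957049]
d [-2.7  1.8 13.2] rv [ 0.     0.    -0.001]
```

Call:
jog_arm:
  targets:
    - {"dx": -1.5,"dy": 1.3,"dz": 2,"rx": 0,"ry": 0,"rz": 0,"gripper": 0.9}
    - {"dx": -1.5,"dy": 1.3,"dz": 4,"rx": 0,"ry": 0,"rz": 0,"gripper": 0.9}
    - {"dx": -1.5,"dy": 1.3,"dz": 6,"rx": 0,"ry": 0,"rz": 0,"gripper": 0.9}
    - {"dx": -1.5,"dy": 1.3,"dz": 8,"rx": 0,"ry": 0,"rz": 0,"gripper": 0.9}
    - {"dx": -1.5,"dy": 1.3,"dz": 10,"rx": 0,"ry": 0,"rz": 0,"gripper": 0.9}
    - {"dx": -1.5,"dy": 1.3,"dz": 11,"rx": 0,"ry": 0,"rz": 0,"gripper": 0.9}
    - {"dx": -1.5,"dy": 1.3,"dz": 12,"rx": 0,"ry": 0,"rz": 0,"gripper": 0.9}
    - {"dx": -1.5,"dy": 1.3,"dz": 12,"rx": 0,"ry": 0,"rz": 0,"gripper": 0.9}

```text
t: 55.55
eef_pos: [0.5026, 0.3821, 0.1195]
ee_rot: [3.141, 0.0, -0.031]
force: [-0.7, -0.8, -2.2]
width: 0.0217
gripper_force: 50.0
```

```bash
python3 -c "
from h import *
s=arm.get_state();print(s['eef_pos'],s['ee_rot'],s['force'],s['moment'])"
```

```text
[0.50260513 0.38209072 0.11947274] [ 3.14140658e+00  1.55217376e-04 -3.08536267e-02] [-0.69498487 -0.83786319 -2.24532724] [-0.10583223  0.11760714  0.01418025]
```

Nearly on the floor with no side force. I'll make the last 1.5 mm, then release and rise.

Call:
jog_arm:
  force: 5
  targets:
    - {"dx": 0,"dy": 0,"dz": 1,"rx": 0,"ry": 0,"rz": 0,"gripper": 0.9}
    - {"dx": 0,"dy": 0,"dz": 1.5,"rx": 0,"ry": 0,"rz": 0,"gripper": 0.9}
    - {"dx": 0,"dy": 0,"dz": 1.5,"rx": 0,"ry": 0,"rz": 0,"gripper": 0.9}
    - {"dx": 0,"dy": 0,"dz": 1.5,"rx": 0,"ry": 0,"rz": 0,"gripper": 0.4}
    - {"dx": 0,"dy": 0,"dz": 1.5,"rx": 0,"ry": 0,"rz": 0,"gripper": 0.4}
    - {"dx": 0,"dy": 0,"dz": 1.5,"rx": 0,"ry": 0,"rz": 0,"gripper": 0.4}
    - {"dx": 0,"dy": 0,"dz": 1.5,"rx": 0,"ry": 0,"rz": 0,"gripper": 0.4}
    - {"dx": 0,"dy": 0,"dz": 1.5,"rx": 0,"ry": 0,"rz": 0,"gripper": 0.4}

```text
t: 56.22
eef_pos: [0.5028, 0.3823, 0.1184]
ee_rot: [-3.141, -0.0, -0.031]
force: [-0.2, -0.4, 0.3]
width: 0.049
gripper_force: 0.0
```

Call:
jog_arm:
  targets:
    - {"dx": 0,"dy": 0,"dz": -10,"rx": 0,"ry": 0,"rz": 0,"gripper": 0.4}
    - {"dx": 0,"dy": 0,"dz": -30,"rx": 0,"ry": 0,"rz": 0,"gripper": 0.4}
    - {"dx": 0,"dy": 0,"dz": -60,"rx": 0,"ry": 0,"rz": 0,"gripper": 0.4}
    - {"dx": 0,"dy": 0,"dz": -95,"rx": 0,"ry": 0,"rz": 0,"gripper": 0.4}
    - {"dx": 0,"dy": 0,"dz": -130,"rx": 0,"ry": 0,"rz": 0,"gripper": 0.4}
    - {"dx": 0,"dy": 0,"dz": -150,"rx": 0,"ry": 0,"rz": 0,"gripper": 0.4}
    - {"dx": 0,"dy": 0,"dz": -150,"rx": 0,"ry": 0,"rz": 0,"gripper": 0.4}
    - {"dx": 0,"dy": 0,"dz": -150,"rx": 0,"ry": 0,"rz": 0,"gripper": 0.4}

```text
t: 56.88
eef_pos: [0.503, 0.3826, 0.2708]
ee_rot: [-3.138, -0.002, -0.031]
force: [0.6, 0.2, -1.2]
width: 0.0521
gripper_force: 0.0
```

```bash
cat >> m.py <<'E'
f=dict(np.load("pics/last_scene.npz"));W=world(f);m=(W[...,2]>.105)&(W[...,2]<.16)&(W[...,0]>.42)&(W[...,0]<.58)&(W[...,1]>.35)&(W[...,1]<.42)
T=W[m];print("grip",len(T),cv2.minAreaRect((T[:,:2]*1000).astype(np.float32)),np.percentile(T[:,2],98))
cv2.imwrite('pics/s12.png',cv2.resize(f['frame'][80:280,190:500],None,fx=2.5,fy=2.5)[:,:,::-1])
E
python3 m.py
```

```text
[0.50300725 0.38255019 0.27076828] [-3.13834284e+00 -2.27478658e-03 -3.08206629e-02] [ 0.64686077  0.15114389 -1.16785264] bx -0.05947841749334294
scene 182 bx 25.0 y 197 [45. 40.] 5.4
scene 191 bx 25.4 y 102 [41. 40.] 3.1
scene 210 bx 25.1 y 23 [43. 41.] 2.7
scene 219 bx 25.0 y -80 [41. 39.] 3.2
scene 240 bx 24.5 y -176 [43. 41.] 1.8
top 155 bx 22.6 y -176 [38. 39.] 89.9
top 152 bx 23.3 y -81 [41. 41.] 0.6
top 151 bx 23.4 y 23 [40. 40.] 4.9
top 154 bx 22.4 y 101 [38. 41.] 2.0
top 146 bx 21.8 y 196 [38. 39.] 1.5
grip 444 ((501.2142639160156, 379.7784423828125), (26.181230545043945, 96.88943481445312), 88.10255432128906) 0.14275933397970933
```

View pics/s12.png

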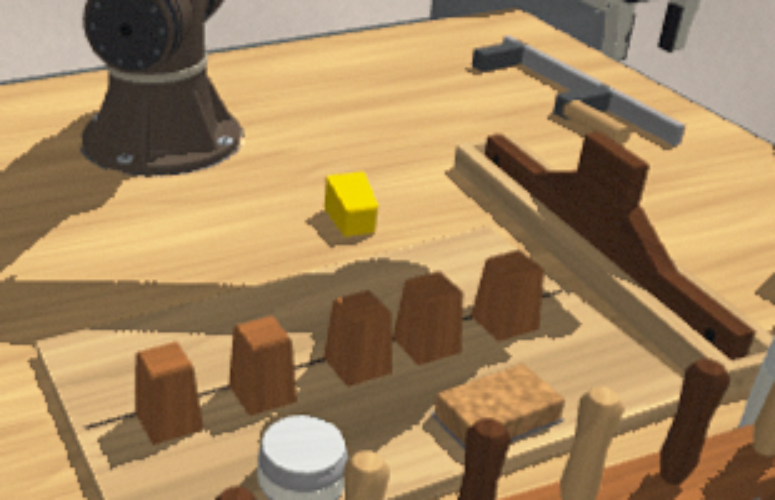

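Final picture: five feet stand on the line from (87,427) to (560,293) in the crop, and the straightedge is home in its rest. Handing in.

```bash
python3 -c "
from station import arm
print(arm.job_done())"
```

```text
the job is handed in; nothing more can be done
None
```

I handed the job in at about 57 s of the 210 s allowed. By my last camera check, all five feet stand on the black line (origins at x ≈ 22–25 mm, target 25 ± 6), and the straightedge is released and home in its rest. The hand-in returned no verdict.

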